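Load the coupler feed chute and shut it behind the row

ROBOT

A 6-joint arm with a two-finger parallel gripper is mounted at the origin on the work surface. World frame = base frame: x ahead of the robot, y to its left, z up, the work surface at z = 0. Lengths are in m, angles in rad, forces in N, time in s.
With the tool pointing down it reaches from about 0.35 to 0.875 m from the base axis. Payload 4.2 kg.
Tool frame: the origin (TCP) lies between the finger pads; the fingertips stand env.tip_extent ahead of it and the grasp point (between the pads) is the TCP (env.tip_extent is the distance from the TCP to the fingertips, in m); z points along the fingers, y is the direction in which the jaws open and shut (so a half turn about z gives the same grasp; the last joint's range is limited). The gripper opens to 87 mm and grips with 3 to 60 N. Pads are 19 mm wide; open, the fingers measure 117 mm over their backs; the gripper's body (75 mm by 190 mm) begins 51 mm behind the grasp point.
Start: joints at [1.512, 0.385, 0.008, 0, -1.194, -0.259], TCP at [0.195, 0.594, 0.242] pointing down, gripper open.
Joint ranges: [-3.14, 3.14], [-1.21, 2.06], [-1.07, 1.41], [-3.16, 2.05], [-2.99, -0.16], [-3.1, 3.1]. Speed limits (rad/s): [2.79, 2.79, 3.14, 3.14, 3.14, 3.14].

INTERFACE

Orientations are given as a unit quaternion [x, y, z, w].
In Python, from station import env gives the robot as it stands.
- The arm moves only by the tool step_arm, never from a script. Its argument "commands" is a list of rows, each a list of 7 numbers: the turn, a rotation vector about the world's x, y, z in degrees, then the shift along the world's x, y, z in m, then the opening, from 0 (shut) to 1 (fully open). In form: [[rx, ry, rz, dx, dy, dz, jaw], ...]. A call has 1 to 20 rows; each row is the pose to reach, as a shift and turn from the pose measured when the call began; what a row does not reach only later rows make up. A row lasts 1/10 s, in which the tool goes at most 50 mm and 8.59 degrees, less where a joint would pass 70% of its speed; a pose out of reach is approached as far as the arm can. A call with a gripper value outside its range is refused whole. The fingers move at their own pace and stop on an object; "grip_force" is the grip in N (left out, the last holds). Time passes only in rows, so rows that repeat a pose let the fingers close. It gives the time, the measured TCP pose, the force and the opening at its end, in the units of the state.
- env.read_state(): the state, without advancing time (a new reading comes with each control period).
- env.snapshot(name): name is "scene" or "top"; returns the picture (384x512x3 uint8, red, green, blue); there is no depth.
- env.camera_info(name): a dict with "mtx" (3x3 intrinsics, pixels), "R" (3x3) and "t" (3): a world point X has camera coordinates R X + t. Camera axes: x right, y down, z forward; pixel columns grow to the right and rows downward; lengths in m; the calibration is good to about 2 mm. A picture is of the moment at which its call begins. camera_info takes no time and is no camera call.
- env.hand_in(): hands the job in, once; it reports no verdict.
Trained networks look in the newest picture that a camera, given by its name, has taken for a name from the list of things; names that differ only in an ending like _2 or _b are one class to them, and where a whole thing is asked for, a point or a joint stands for the part that bears it (a point fixed in the world has none). Each returns a list of dicts, best first, with "p" (0 to 1); they miss things now and then, are a little off and sometimes report something else, mostly with a low value. They report only what shows in the picture. A call takes as long as a camera call. They do not tell look-alikes from the thing itself.
- env.boxes_of(camera, target): "bbox" ([left, top, right, bottom] as shares, 0 to 1, of the picture: columns of its width, rows of its height, round what is visible of it).
- env.spot_point(camera, target): "point" ([column, row] as shares, 0 to 1, of the picture: columns of its width, rows of its height: a listed point, or the origin of a listed thing).
The state is a dict: "t": time; "q": joint angles; "dq": joint speeds; "joint_efforts": joint torques, N m; "ee_pos": TCP position; "tool_rot": TCP orientation; "ft_force": force on the tool from outside, world axes, zero at the start; "moment": the same for the moment, N m; "gripper_width": finger opening in m.
Only numpy, scipy, OpenCV 4.12 (cv2) and the standard library are available. Lean on these libraries where they do the work, as an engineer would, in place of code of your own. Each camera call takes 0.05 s, during which the arm holds its last target.

TASK

Lift the keeper plate out of the feed chute and stand it in the empty slot of the slotted block while you load. Put every ivory coupler module lying on the bench into the chute, upright and lengthwise, and push them down the slope until the first rests against the stop under the hood and the others close up behind it without gaps. Then slide the keeper plate down into the pair of chute slots directly behind the last module, and leave the other things on the bench where they are.

Things in the scene. Friction and masses are not known exactly. Their poses are not given: they have to be found in the camera images.
- chute_stop (a point): Feed chute: aluminium channel sloping 12 deg, fixed to the bench. Point: foot of the stop face at the low end, on the floor's centre line, 34 mm above the bench. x: up the slope along the floor; z: normal off the floor; y: across. Channel 35 mm wide between rails 16 mm thick, 16 mm high; runs to x = 241 mm, end open. Modules do not slide down by themselves (friction 0.5 to 0.7).
- chute_hood (a point): Dark hood over the low end of the chute, axes as chute_stop. Point: middle of the roof's upper edge on the up-slope side, 20 mm up the slope from the stop face and 50 mm off the chute floor. Hood 47 mm wide, inside height 45 mm; it covers the first 20 mm in front of the stop, so that a module reaches the stop only by sliding in under it.
- chute_slot1 (a point): Keeper slot pair 1 of the chute: both rails are cut down to the floor, 9 mm wide along the slope. Point: middle of the slot on the chute floor's centre line, 42.5 mm up the slope from the stop; axes as chute_stop. It lies directly behind a closed row of 1 module.
- chute_slot2 (a point): Keeper slot pair 2 of the chute: both rails are cut down to the floor, 9 mm wide along the slope. Point: middle of the slot on the chute floor's centre line, 78.5 mm up the slope from the stop; axes as chute_stop. It lies directly behind a closed row of 2 modules.
- chute_slot3 (a point): Keeper slot pair 3 of the chute: both rails are cut down to the floor, 9 mm wide along the slope. Point: middle of the slot on the chute floor's centre line, 114.5 mm up the slope from the stop; axes as chute_stop. It lies directly behind a closed row of 3 modules.
- chute_slot4 (a point): Keeper slot pair 4 of the chute: both rails are cut down to the floor, 9 mm wide along the slope. Point: middle of the slot on the chute floor's centre line, 150.5 mm up the slope from the stop; axes as chute_stop. It lies directly behind a closed row of 4 modules.
- chute_slot5 (a point): Keeper slot pair 5 of the chute: both rails are cut down to the floor, 9 mm wide along the slope. Point: middle of the slot on the chute floor's centre line, 186.5 mm up the slope from the stop; axes as chute_stop. It lies directly behind a closed row of 5 modules.
- block_slot (a point): Slotted block: grey plastic, 84 x 90 mm, 40 mm high, fixed to the bench. Point: middle of the floor of its empty slot, 14 mm above the bench. The slot is 10 mm wide (along x), 26 mm deep, runs 90 mm along y, open at both ends; z is up. A parallel slot 40 mm towards +x holds a fixed steel strip whose top is 48 mm above the bench.
- keeper: The keeper plate: flat steel plate 6 mm thick (its x), 70 mm wide (y), 54 mm high (z), with a black plastic grip on top, 14 mm thick (x), 34 mm wide (y), 24 mm high, from 54 to 78 mm above the lower edge. Origin: middle of the lower edge. It weighs 90 g. At the start it stands loosely across the empty chute in the first keeper slot (nearest the stop), its z along the normal of the floor or leaning up to 0.2 rad further towards the stop (slot play).
- module0: A coupler module, present or absent from start to start: an ivory plastic block 36 mm long (x), 28 mm wide (y), 38 mm high (z), two dark ports in each end, grey strip on top lengthwise; both ends are alike. 35 to 70 g. Origin: centre of the underside. Starts upright on the bench at any yaw. It fits the chute lengthwise only.
- module1: A coupler module, present or absent from start to start: an ivory plastic block 36 mm long (x), 28 mm wide (y), 38 mm high (z), two dark ports in each end, grey strip on top lengthwise; both ends are alike. 35 to 70 g. Origin: centre of the underside. Starts upright on the bench at any yaw. It fits the chute lengthwise only.
- module2: A coupler module, present or absent from start to start: an ivory plastic block 36 mm long (x), 28 mm wide (y), 38 mm high (z), two dark ports in each end, grey strip on top lengthwise; both ends are alike. 35 to 70 g. Origin: centre of the underside. Starts upright on the bench at any yaw. It fits the chute lengthwise only.
- module3: A coupler module, present or absent from start to start: an ivory plastic block 36 mm long (x), 28 mm wide (y), 38 mm high (z), two dark ports in each end, grey strip on top lengthwise; both ends are alike. 35 to 70 g. Origin: centre of the underside. Starts upright on the bench at any yaw. It fits the chute lengthwise only.
- module4: A coupler module, present or absent from start to start: an ivory plastic block 36 mm long (x), 28 mm wide (y), 38 mm high (z), two dark ports in each end, grey strip on top lengthwise; both ends are alike. 35 to 70 g. Origin: centre of the underside. Starts upright on the bench at any yaw. It fits the chute lengthwise only.
- tape: Roll of black tape, 48 mm across, 18 mm high, lying flat; origin under its centre. Not part of the job.
- screwdriver: Screwdriver, 160 mm long, lying on the bench; origin mid-length, x along it. Not part of the job.
- bottle: Cleaning fluid bottle, 48 mm across, 130 mm high, standing. Not part of the job.
- jar: Small clear jar, 44 mm across, 50 mm high, standing. Not part of the job.
- cleaver: Small metal cleaver, 75 x 60 mm, 51 mm high. Not part of the job.
- wipe_box: Cardboard box of wipes, 90 x 110 mm, 55 mm high. Not part of the job.
There are look-alikes about, which are no part of the job. Leave any yellow look-alike of the part that bears block_slot alone.

How it is judged:
By the outcome, as a careful person would: the job done as asked, in the order asked, and still so for the second after the job is handed in, with the robot touching nothing.
Of module0, module1, module2, module3, module4 only 3 to 5 are there at a start; the rules pass over those that are not, and their reading is None.
At some moment in a run one of module0, module1, module2, module3, module4 may be knocked a few centimetres aside while the robot is not near it.
It also fails if it takes over 210 s, if anything falls off the work surface, if the arm or the gripper's body presses on something with over 40 N, if the wrist force passes 120 N, or if a joint passes its speed limit or range.

## Working session

There is one attempt and no reset: what is moved stays moved. The work goes in short steps, Python scripts to look and compute and a tool call to move; the robot and the scene stay as the last step left them, time stands still between calls to the robot, and variables do not carry over. Pictures are saved under pics/ and viewed, and the job is handed in when it is done.

Besides the shell and the picture viewer there is one more tool, called after "Emit:" in YAML: its name, and indented under it one key for each argument. step_arm: Moves the arm, as the interface text tells. Its arguments: {"type":"object","properties":{"commands":{"type":"array","items":{"type":"array","items":{"type":"number"}}},"grip_force":{"type":"number"}},"required":["commands"]}

```bash
ls; mkdir -p pics
python3 - <<'E'
from station import env
import cv2,numpy as np
for n in ("scene","top"):
    im=env.snapshot(n); cv2.imwrite(f"pics/{n}0.png",cv2.resize(im[:,:,::-1],(800,600),interpolation=cv2.INTER_CUBIC))
    c=env.camera_info(n); print(n,np.round(c["mtx"],1).tolist(),np.round(c["R"],3).tolist(),np.round(c["t"],3).tolist(), (-np.array(c["R"]).T@c["t"]).round(3))
s=env.read_state(); print(s, env.tip_extent)
E
```

```text
pics
scene [[362.5, 0.0, 249.2], [0.0, 362.5, 188.1], [0.0, 0.0, 1.0]] [[0.695, 0.719, 0.016], [0.591, -0.558, -0.583], [-0.41, 0.415, -0.812]] [-0.416, -0.216, 1.441] [ 1.008 -0.42   1.051]
top [[397.4, 0.0, 247.7], [0.0, 397.4, 193.4], [0.0, 0.0, 1.0]] [[0.008, -1.0, 0.01], [-0.982, -0.01, -0.186], [0.186, -0.009, -0.982]] [0.082, 0.535, 1.549] [0.236 0.101 1.62 ]
{'t': 0.1, 'q': array([ 1.51161370e+00,  3.85471852e-01,  6.79606702e-03, -4.48885468e-04,
       -1.19398185e+00, -2.58652590e-01]), 'dq': array([ 0.00152807,  0.00058342,  0.00532196,  0.00252925,  0.00189391,
       -0.00089322]), 'joint_efforts': array([ 8.46829244e-04, -3.91692281e+01,  1.87935394e+01,  4.23193172e+00,
        1.34486126e-02, -7.36608581e-05]), 'ee_pos': array([0.19511147, 0.59325457, 0.24058474]), 'tool_rot': array([ 9.87385597e-01, -1.58331213e-01, -1.14917717e-04,  9.46799642e-04]), 'ft_force': array([-1.23267989, -0.40806499, -0.44056616]), 'moment': array([ 0.01832329, -0.00141841,  0.04569286]), 'gripper_width': 0.08710707608006993} 0.019
```

View pics/scene0.png

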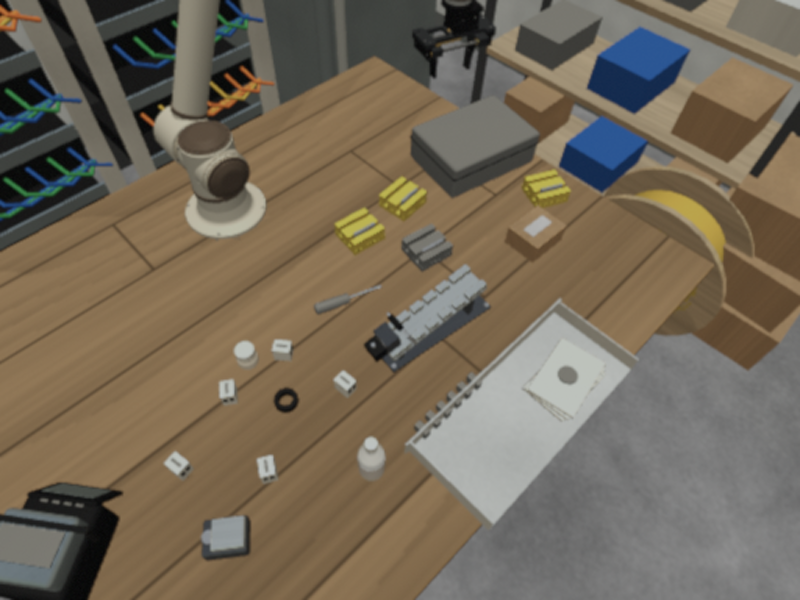

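View pics/top0.png

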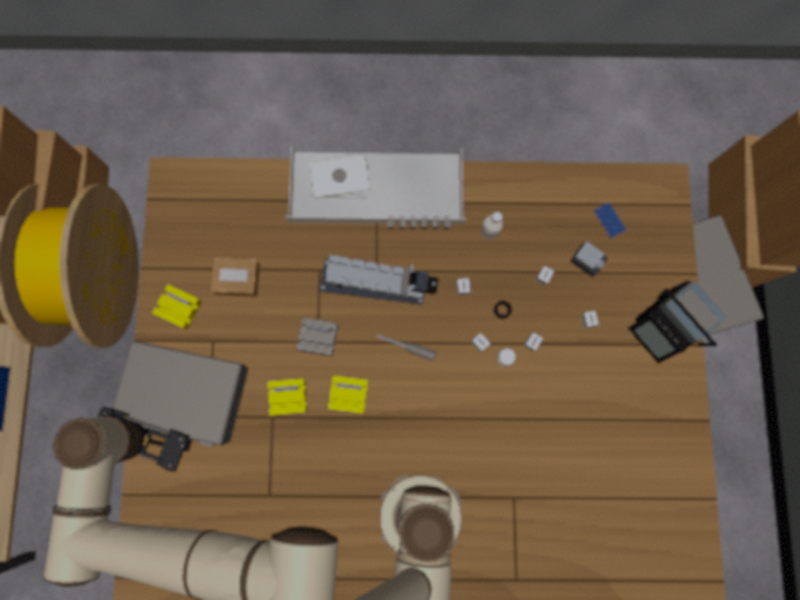

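Scene picture (800x600): five ivory modules at (282,349), (227,391), (345,382), (177,464), (266,468). The chute is at (435,315) with its hood at (383,345), and the keeper at (395,322). The grey block is at (427,246). Three yellow block look-alikes are at (360,229), (403,197) and (546,187); I will leave those alone.

```bash
cat > h.py <<'E'
from station import env
import cv2,numpy as np
def cam(n):
    c=env.camera_info(n); return np.array(c["mtx"]),np.array(c["R"]),np.array(c["t"])
def proj(n,X):
    K,R,t=cam(n); p=(np.atleast_2d(X)@R.T+t)@K.T; return p[:,:2]/p[:,2:]
def ray(n,uv,z):
    K,R,t=cam(n); d=R.T@np.linalg.solve(K,[uv[0],uv[1],1]); C=-R.T@t; return C+d*(z-C[2])/d[2]
def tri(a,b):
    P=[]
    for n in("scene","top"):
        K,R,t=cam(n); P.append(K@np.c_[R,t])
    X=cv2.triangulatePoints(P[0],P[1],np.array(a,float).reshape(2,1),np.array(b,float).reshape(2,1)); return (X[:3]/X[3]).ravel()
E
python3 - <<'E'
from h import *
np.set_printoptions(precision=4,suppress=True)
S=np.array([512,384])
for tg in ["chute_stop","chute_hood","chute_slot1","chute_slot3","chute_slot5","block_slot","keeper","module0"]:
    r={n:[(np.array(d["point"])*S,d["p"]) for d in env.spot_point(n,tg)] for n in("scene","top")}
    print(tg)
    for n in r: print("  ",n,[(p.round(1).tolist(),round(q,2)) for p,q in r[n]])
    if tg!="module0" and r["scene"] and r["top"]: print("   tri",tri(r["scene"][0][0],r["top"][0][0]))
    if tg=="module0":
        for n in r: print([ray(n,p,0).round(4).tolist() for p,_ in r[n]])
for n in("scene","top"):
  im=env.snapshot(n)
  c={"scene":(230,90,320,250),"top":(180,150,400,240)}[n]
  x0,y0,x1,y1=c; k=800/(x1-x0) if n=="top" else 600/(y1-y0)
  k=min(800/(x1-x0),600/(y1-y0))
  cv2.imwrite(f"pics/{n}c.png",cv2.resize(im[y0:y1,x0:x1,::-1],None,fx=k,fy=k,interpolation=cv2.INTER_CUBIC)); print(n,k)
E
```

```text
chute_stop
   scene [([246.2, 223.3], 0.96)]
   top [([266.5, 179.8], 0.59)]
   tri [0.5912 0.0044 0.0303]
chute_hood
   scene [([249.4, 209.2], 0.88)]
   top [([245.5, 179.9], 0.51)]
   tri [0.5759 0.0715 0.0358]
chute_slot1
   scene [([284.5, 191.7], 0.84), ([268.4, 204.3], 0.66), ([272.7, 200.1], 0.63), ([290.0, 184.8], 0.63), ([263.1, 214.5], 0.62)]
   top [([259.8, 180.5], 0.91), ([248.9, 179.5], 0.85), ([230.8, 176.9], 0.77), ([221.9, 176.7], 0.74), ([238.0, 176.3], 0.57)]
   tri [0.6002 0.0728 0.1436]
chute_slot3
   scene [([284.5, 191.7], 0.84), ([268.4, 204.3], 0.66), ([272.7, 200.1], 0.63), ([290.0, 184.8], 0.63), ([263.1, 214.5], 0.62)]
   top [([259.8, 180.5], 0.91), ([248.9, 179.5], 0.85), ([230.8, 176.9], 0.77), ([221.9, 176.7], 0.74), ([238.0, 176.3], 0.57)]
   tri [0.6002 0.0728 0.1436]
chute_slot5
   scene [([284.5, 191.7], 0.84), ([268.4, 204.3], 0.66), ([272.7, 200.1], 0.63), ([290.0, 184.8], 0.63), ([263.1, 214.5], 0.62)]
   top [([259.8, 180.5], 0.91), ([248.9, 179.5], 0.85), ([230.8, 176.9], 0.77), ([221.9, 176.7], 0.74), ([238.0, 176.3], 0.57)]
   tri [0.6002 0
[... 232 characters left out ...]
)]
   tri [ 0.3369  0.2494 -0.0429]
keeper
   scene [([257.2, 208.6], 0.54)]
   top [([238.7, 177.7], 0.7), ([255.9, 183.4], 0.5)]
   tri [0.5869 0.0991 0.0228]
module0
   scene [([179.2, 226.6], 0.52), ([222.0, 247.3], 0.51), ([169.9, 302.4], 0.5), ([119.2, 298.4], 0.47), ([148.2, 252.1], 0.44)]
   top [([378.8, 206.5], 0.55), ([296.6, 185.6], 0.54), ([347.3, 177.5], 0.51), ([304.9, 221.6], 0.51), ([337.2, 217.4], 0.49)]
[[0.4306, -0.1598, 0.0], [0.5844, -0.1074, 0.0], [0.6123, -0.3336, 0.0], [0.5012, -0.4328, 0.0], [0.4368, -0.2867, 0.0]]
[[0.4938, -0.4564, 0.0], [0.5789, -0.1172, 0.0], [0.6157, -0.3305, 0.0], [0.4283, -0.149, 0.0], [0.4469, -0.2824, 0.0]]
scene 3.75
top 3.6363636363636362
```

View pics/scenec.png

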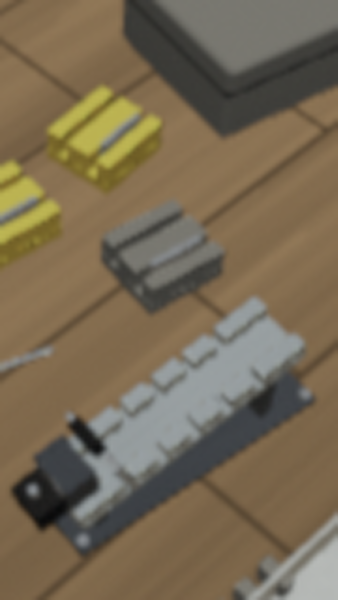

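View pics/topc.png

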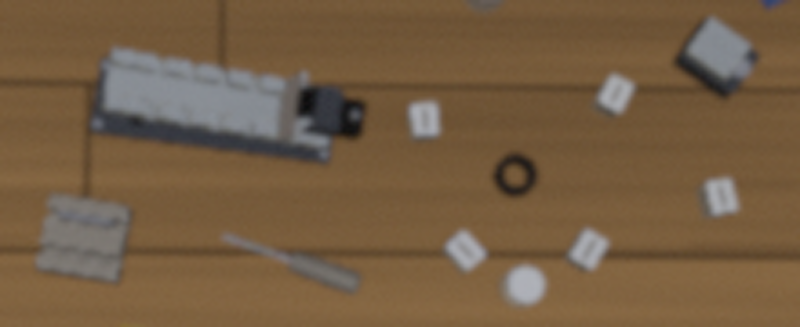

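```bash
cat >> h.py <<'E'
A12=np.deg2rad(12)
def chute_T(p):
    x,y,yaw=p; c,s=np.cos(yaw),np.sin(yaw)
    h=np.array([c,s,0]); ex=np.array([c*np.cos(A12),s*np.cos(A12),np.sin(A12)]); ey=np.array([-s,c,0]); ez=np.cross(ex,ey)
    return np.c_[ex,ey,ez],np.array([x,y,0.034])
def cw(p,L):
    R,o=chute_T(p); return np.atleast_2d(L)@R.T+o
def crop(n,box,k,lines=(),name=None,pts=(),im=None):
    x0,y0,x1,y1=box
    im=env.snapshot(n) if im is None else im
    v=cv2.resize(im[y0:y1,x0:x1,::-1],None,fx=k,fy=k,interpolation=cv2.INTER_CUBIC)
    f=lambda q:tuple(int(round(a)) for a in ((np.array(q)+0.5-[x0,y0])*k*16-8))
    for X,col in lines:
        q=proj(n,X)
        for a,b in zip(q[:-1],q[1:]): cv2.line(v,f(a),f(b),col,1,cv2.LINE_AA,4)
    for X,col in pts:
        for a in proj(n,X): cv2.circle(v,f(a),3*16,col,1,cv2.LINE_AA,4)
    cv2.imwrite("pics/"+name,v)
def chute_lines(p):
    G=(0,255,0);L=[]
    m=1e-3
    for s in(1,-1):
        for y in(17.5,33.5):
            L.append((cw(p,np.array([[0,s*y,16],[241,s*y,16]])*m),G))
        L.append((cw(p,np.array([[241,s*33.5,16],[241,s*17.5,16],[241,s*17.5,0]])*m),G))
        for x in(42.5,78.5,114.5,150.5,186.5):
            for d in(-4.5,4.5):
                L.append((cw(p,np.array([[x+d,s*17.5,0],[x+d,s*17.5,16],[x+d,s*33.5,16]])*m),(0,0,255)))
    L.append((cw(p,np.array([[241,17.5,0],[241,-17.5,0]])*m),G))
    L.append((cw(p,np.array([[20,-23.5,50],[20,23.5,50],[0,23.5,50],[0,-23.5,50],[20,-23.5,50]])*m),(255,255,0)))
    return L
E
python3 - <<'E'
from h import *
from scipy.optimize import least_squares
sc=[(246.2,223.3)]; xs=np.array([42.5,78.5,114.5,150.5,186.5])*1e-3
obs=[("scene",0,(246.2,223.3)),("top",0,(266.5,179.8))]
for x,q in zip(xs,[(263.1,214.5),(268.4,204.3),(275,198.5),(284.5,191.7),(290,184.8)]): obs.append(("scene",x,q))
for x,q in zip(xs,[(259.8,180.5),(248.9,179.5),(238,176.3),(230.8,176.9),(221.9,176.7)]): obs.append(("top",x,q))
f=lambda p:np.concatenate([proj(n,cw(p,[x,0,0]))[0]-q for n,x,q in obs])
r=least_squares(f,[.59,0,1.5],loss="soft_l1"); p=r.x; print(p, f(p).reshape(-1,2).round(1).tolist())
crop("scene",(230,165,320,240),8,chute_lines(p),"o1.png")
crop("top",(200,155,290,200),8,chute_lines(p),"o2.png")
E
```

```text
[0.59454104 0.00830774 1.55013458] [[4.2, -1.1], [0.5, 0.0], [-3.3, -1.1], [-0.8, 1.8], [0.4, 0.3], [-1.5, -0.0], [0.5, -0.2], [-2.9, -1.5], [-0.6, -1.1], [1.6, 1.4], [-0.0, 0.1], [0.0, -0.4]]
```

View pics/o1.png

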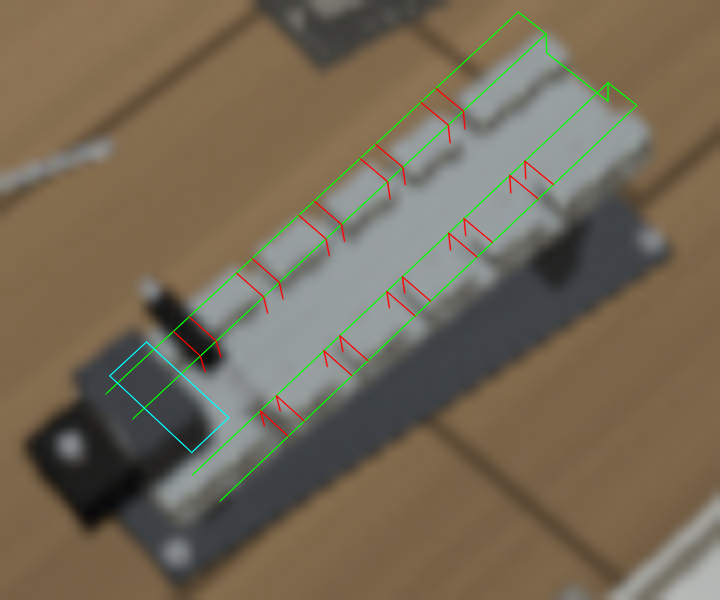

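View pics/o2.png

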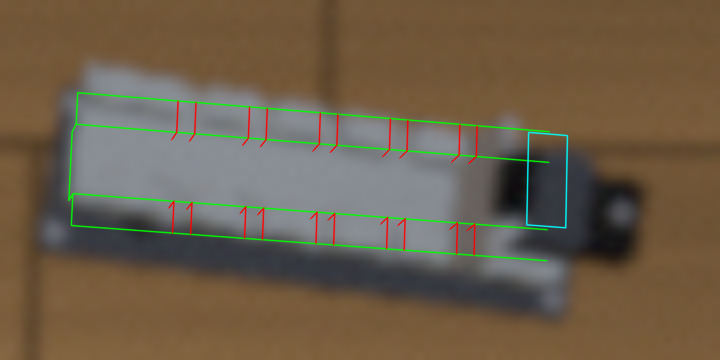

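```bash
cat > fit.py <<'E'
from h import *
from scipy.optimize import minimize
from scipy.ndimage import map_coordinates
def grads(n,s=1.0,im=None):
    im=env.snapshot(n) if im is None else im
    g=cv2.GaussianBlur(cv2.cvtColor(im,cv2.COLOR_RGB2LAB).astype(np.float32),(0,0),s)
    return [(cv2.Sobel(g[:,:,c],cv2.CV_32F,1,0)/8,cv2.Sobel(g[:,:,c],cv2.CV_32F,0,1)/8) for c in range(3)]
def score(G,n,segs):
    tot=0;cnt=0
    for X in segs:
        q=proj(n,X)
        for a,b in zip(q[:-1],q[1:]):
            d=b-a; l=np.hypot(*d)
            if l<1: continue
            k=max(3,int(l*2)); t=(np.arange(k)+.5)/k
            pts=a+t[:,None]*d; nn=np.array([-d[1],d[0]])/l
            v=np.sqrt(sum((map_coordinates(gx,[pts[:,1],pts[:,0]],order=1)*nn[0]+map_coordinates(gy,[pts[:,1],pts[:,0]],order=1)*nn[1])**2 for gx,gy in G))
            tot+=np.minimum(v,15).sum()*l/k; cnt+=l
    return tot/cnt
E
python3 - <<'E'
from fit import *
I={n:env.snapshot(n) for n in("scene","top")}
for s in (2.0,1.0,0.7):
    G={n:grads(n,s,I[n]) for n in I}
    f=lambda p:-sum(score(G[n],n,[X for X,_ in chute_lines(p)]) for n in G)
    if s==2.0:
        best=[]
        for x in np.arange(.565,.62,.006):
            for y in np.arange(-.03,.04,.006):
                for yaw in np.arange(1.36,1.6,.02): best.append((f([x,y,yaw]),x,y,yaw))
        best.sort(); print(best[:3]); p=best[0][1:]
    r=minimize(f,p,method="Nelder-Mead",options=dict(initial_simplex=np.array(p)+np.array([[0,0,0],[.004,0,0],[0,.004,0],[0,0,.02]]))); p=r.x; print(s,p,r.fun)
    for n in G: 
        fn=lambda p:-score(G[n],n,[X for X,_ in chute_lines(p)]); print(n,minimize(fn,p,method="Nelder-Mead",options=dict(initial_simplex=np.array(p)+np.array([[0,0,0],[.004,0,0],[0,.004,0],[0,0,.02]]))).x)
crop("scene",(230,165,320,240),8,chute_lines(p),"o3.png",im=I["scene"])
crop("top",(200,155,290,200),8,chute_lines(p),"o4.png",im=I["top"])
E
```

```text
Traceback (most recent call last):
  File "fit.py", line 11, in score
    q=proj(n,X)
  File "h.py", line 6, in proj
    K,R,t=cam(n); p=(np.atleast_2d(X)@R.T+t)@K.T; return p[:,:2]/p[:,2:]
          ~~~^^^
  File "h.py", line 4, in cam
    c=env.camera_info(n); return np.array(c["mtx"]),np.array(c["R"]),np.array(c["t"])
ValueError: time passes only in moves, steps and waits
```

Too many `camera_info` calls, so I'll cache the calibration.

```bash
python3 - <<'E'
s=open('h.py').read()
s=s.replace('''def cam(n):
    c=''','''import functools
@functools.lru_cache(None)
def cam(n):
    c=''')
open('h.py','w').write(s)
E
cat > cfit.py <<'E'
from fit import *
I={n:env.snapshot(n) for n in("scene","top")}
print(env.read_state()["t"])
for s in (2.0,1.0,0.7):
    G={n:grads(n,s,I[n]) for n in I}
    f=lambda p:-sum(score(G[n],n,[X for X,_ in chute_lines(p)]) for n in G)
    if s==2.0:
        best=[]
        for x in np.arange(.565,.62,.006):
            for y in np.arange(-.03,.04,.006):
                for yaw in np.arange(1.36,1.6,.03): best.append((f([x,y,yaw]),x,y,yaw))
        best.sort(); print(best[:3]); p=best[0][1:]
    sx=lambda p:dict(initial_simplex=np.array(p)+np.array([[0,0,0],[.004,0,0],[0,.004,0],[0,0,.02]]))
    r=minimize(f,p,method="Nelder-Mead",options=sx(p)); p=r.x; print(s,p,r.fun)
    for n in G: 
        fn=lambda p:-score(G[n],n,[X for X,_ in chute_lines(p)]); print(n,minimize(fn,p,method="Nelder-Mead",options=sx(p)).x)
crop("scene",(230,165,320,240),8,chute_lines(p),"o3.png",im=I["scene"])
crop("top",(200,155,290,200),8,chute_lines(p),"o4.png",im=I["top"])
E
python3 cfit.py
```

```text
1.3
[(np.float64(-9.799986236352085), np.float64(0.589), np.float64(0.01199999999999999), np.float64(1.4500000000000002)), (np.float64(-9.757650863779011), np.float64(0.589), np.float64(0.0059999999999999915), np.float64(1.4800000000000002)), (np.float64(-9.720154525413443), np.float64(0.589), np.float64(0.01199999999999999), np.float64(1.4800000000000002))]
2.0 [0.59002035 0.0135378  1.46845588] -9.87846848007782
scene [0.59144319 0.01193222 1.42030287]
top [0.58230243 0.00565481 1.45368493]
1.0 [0.58434966 0.00712559 1.44357939] -13.800075776285261
scene [0.58468104 0.00736665 1.44968427]
top [0.58346537 0.00567612 1.43397819]
0.7 [0.58408491 0.00763467 1.44269272] -15.249700343509705
scene [0.58431727 0.00787898 1.44763193]
top [0.58388938 0.00596427 1.4333484 ]
```

View pics/o3.png

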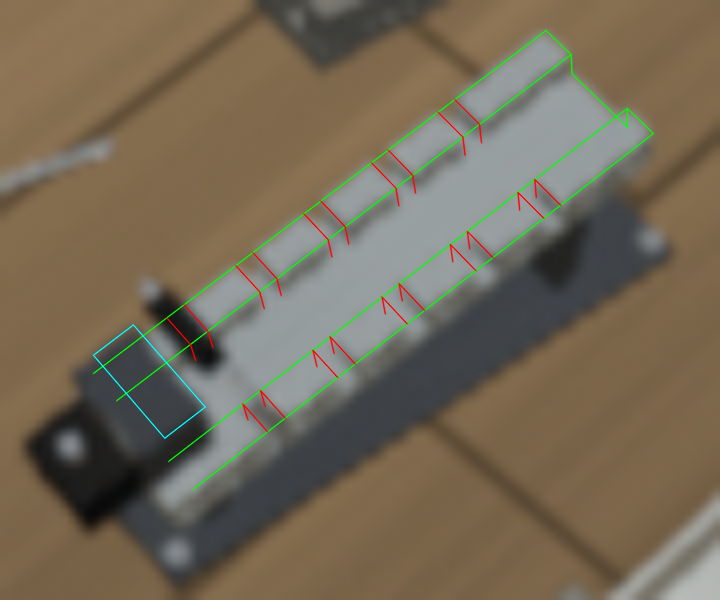

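View pics/o4.png

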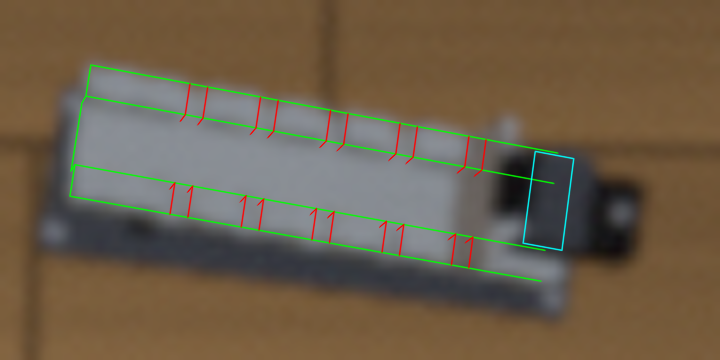

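```bash
cat >> fit.py <<'E'
def box_segs(x,y,yaw,x0,x1,y0,y1,z0,z1,n,strip=None):
    c,s=np.cos(yaw),np.sin(yaw); R=np.array([[c,-s,0],[s,c,0],[0,0,1]]); o=np.array([x,y,0])
    C=-cam(n)[1].T@cam(n)[2]
    cs=[(x0,y0),(x1,y0),(x1,y1),(x0,y1)]
    W=lambda L:np.array(L)@R.T+o
    S=[W([(a,b,z1) for a,b in cs+cs[:1]])]
    lc=R.T@(C-o)
    vis=[lc[1]<y0,lc[0]>x1,lc[1]>y1,lc[0]<x0]  # faces between cs[i],cs[i+1]
    for i in range(4):
        a,b=cs[i],cs[(i+1)%4]
        if vis[i]: S.append(W([a+(z0,),b+(z0,)]))
        if vis[i] or vis[i-1]: S.append(W([a+(z0,),a+(z1,)]))
    if strip: S.append(W([(-strip,0,z1),(strip,0,z1)]))
    return S
def mod_segs(p,n): return box_segs(*p,-.018,.018,-.014,.014,0,.038,n)
def blk_segs(p,n):
    S=box_segs(*p,-.022,.062,-.045,.045,0,.04,n)
    x,y,yaw=p; c,s=np.cos(yaw),np.sin(yaw); R=np.array([[c,-s,0],[s,c,0],[0,0,1]]); o=np.array([x,y,0])
    for a in(-.005,.005,.035,.045): S.append(np.array([(a,-.045,.04),(a,.045,.04)])@R.T+o)
    return S
def fitp(segf,p,I,sig=(2,1,.7),yaws=(0,),d=(.004,.004,.06)):
    best=None
    for yw in yaws:
        q=np.array([p[0],p[1],p[2]+yw],float)
        for s in sig:
            G={n:grads(n,s,I[n]) for n in I}
            f=lambda a:-sum(score(G[n],n,segf(a,n)) for n in G)
            r=minimize(f,q,method="Nelder-Mead",options=dict(initial_simplex=q+np.vstack([np.zeros(3),np.diag(d)]),xatol=1e-4,fatol=1e-3)); q=r.x
        if best is None or r.fun<best[0]: best=(r.fun,q)
        #print("   yaw0",yw,q,r.fun)
    return best
E
cat > mods.py <<'E'
from fit import *
import sys
np.set_printoptions(precision=4,suppress=True)
def find(I,old=None):
    out=[]
    dets={n:[(np.array(d["point"])*[512,384],d["p"]) for d in env.spot_point(n,"module0")] for n in("scene","top")}
    A=[ray("scene",q,0)[:2] for q,_ in dets["scene"]]; B=[ray("top",q,0)[:2] for q,_ in dets["top"]]
    print(len(A),len(B))
    L=list(A)
    for b in B:
        m=[i for i,a in enumerate(L) if np.hypot(*(a-b))<.035]
        if m: L[m[0]]=(L[m[0]]+b)/2
        else: L.append(b)
    for c in L:
        f,q=fitp(mod_segs,[c[0],c[1],0],I,yaws=np.deg2rad(np.arange(0,180,22.5)))
        q[2]=(q[2]+np.pi/2)%np.pi-np.pi/2
        print(c,"->",q,"yaw deg %.1f"%np.rad2deg(q[2]),round(f,2)); out.append(q)
    return out
E
python3 - <<'E'
from mods import *
I={n:env.snapshot(n) for n in("scene","top")}
ms=find(I)
np.save("ms.npy",ms)
G=(0,255,0)
b0=ray("top",(200.7,222.1),.014)[:2]; b1=ray("scene",(269.6,154.8),.014)[:2]; print(b0,b1)
r=fitp(blk_segs,[*b0,-.1],I,yaws=(-.1,0,.1)); print("block",r); np.save("blk.npy",r[1])
for n,b in (("scene",(250,135,300,175)),("top",(180,195,230,235))):
    crop(n,b,12,[(s,G) for s in blk_segs(r[1],n)],f"b_{n}.png",im=I[n])
crop("scene",(90,210,240,315),5,[(s,G) for m in ms for s in mod_segs(m,"scene")],"m_scene.png",im=I["scene"])
crop("top",(290,165,390,235),8,[(s,G) for m in ms for s in mod_segs(m,"top")],"m_top.png",im=I["top"])
E
python3 -c "
import cv2,numpy as np
a=cv2.imread('pics/b_scene.png');b=cv2.imread('pics/b_top.png');cv2.imwrite('pics/b.png',cv2.resize(np.hstack([a,b]),None,fx=.66,fy=.66))"
```

```text
5 5
[ 0.435  -0.1531] -> [ 0.4368 -0.1559  0.7187] yaw deg 41.2 -25.39
[ 0.5859 -0.1118] -> [ 0.5853 -0.1113  0.0942] yaw deg 5.4 -25.03
[ 0.501  -0.4356] -> [ 0.4989 -0.4433  0.17  ] yaw deg 9.7 -23.92
[ 0.4409 -0.2858] -> [ 0.4397 -0.2933 -0.455 ] yaw deg -26.1 -24.27
[ 0.6146 -0.3346] -> [ 0.6164 -0.3287 -0.4989] yaw deg -28.6 -24.94
[0.4207 0.2762] [0.4255 0.2737]
block (np.float64(-17.20489263774693), array([ 0.4286,  0.2707, -0.1536]))
```

View pics/b.png

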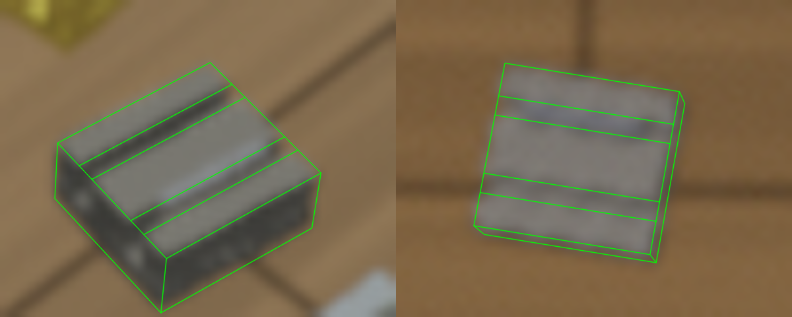

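View pics/m_scene.png

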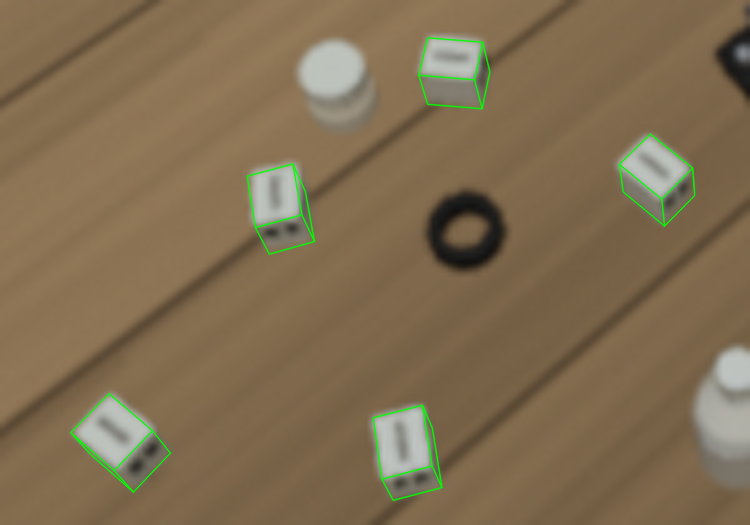

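View pics/m_top.png

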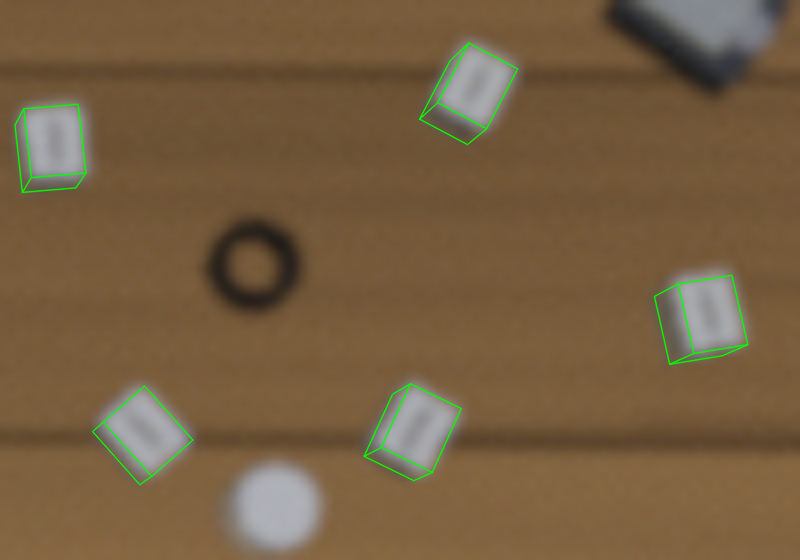

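```bash
cat > keep.py <<'E'
from fit import *
pc=np.array([0.58408,0.00763,1.4427]); np.save("pc.npy",pc)
def ksegs(a,n):
    x,y,l=a; c,s=np.cos(l),np.sin(l)
    def W(L):
        L=np.array(L,float)*1e-3; X=np.c_[x+L[:,0]*c-L[:,2]*s,y+L[:,1],L[:,0]*s+L[:,2]*c]
        return cw(pc,X)
    S=[]
    for xx in(-7,7): S.append(W([(xx,-17,78),(xx,17,78)]))
    for yy in(-17,17): S.append(W([(-7,yy,78),(7,yy,78)]))
    for yy in(-17,17): S.append(W([(7,yy,56),(7,yy,78)]))
    for b in((-35,-17),(17,35)): S.append(W([(3,b[0],54),(3,b[1],54)])); 
    for yy in(-35,35): S.append(W([(3,yy,18),(3,yy,54)]))
    return S
if __name__=="__main__":
    I={n:env.snapshot(n) for n in("scene","top")}
    G=(0,255,0)
    for l0 in(.02,.1,.18):
        f,q=fitp(ksegs,[.041,0,l0],I,sig=(1,.7),d=(.002,.002,.05)); print(l0,q,f)
    for l0 in(.0,.1,.2):
        tot=sum(score(grads(n,.7,I[n]),n,ksegs([.0425-.0,0,l0],n)) for n in I); print(l0,tot)
        crop("scene",(235,190,275,235),10,[(s,G) for s in ksegs([.0425,0,l0],"scene")],f"k{l0}.png",im=I["scene"])
    import glob
    cv2.imwrite("pics/k.png",cv2.resize(np.hstack([cv2.imread(f"pics/k{l}.png") for l in(.0,.1,.2)]),None,fx=.66,fy=.66))
E
python3 keep.py
```

```text
0.02 [ 0.05243427 -0.00099751  0.28832588] -23.708339636119213
0.1 [ 0.05263042 -0.00096766  0.29097618] -23.708169901211882
0.18 [ 0.05253239 -0.00098106  0.28964624] -23.708243113899755
0.0 13.856249125257317
0.1 18.79471134817549
0.2 17.95142271123997
```

View pics/k.png

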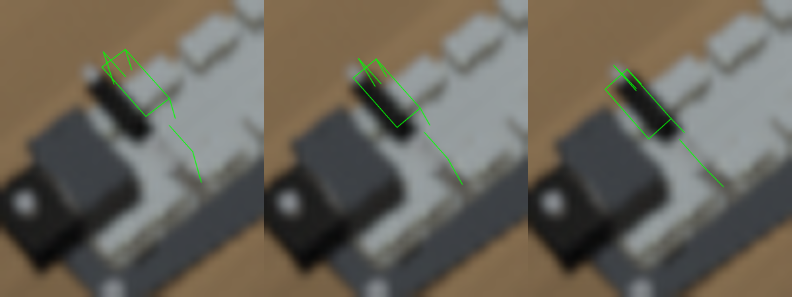

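```bash
cat > k2.py <<'E'
from keep import *
I={n:env.snapshot(n) for n in("scene","top")}
G=(0,255,0)
for nn in (["scene"],["top"],["scene","top"]):
    best=[]
    Gd={n:grads(n,.8,I[n]) for n in nn}
    for x in(.041,.0425,.044):
        for y in np.arange(-.006,.0061,.001):
            for l in np.arange(-.05,.3,.02): best.append((sum(score(Gd[n],n,ksegs([x,y,l],n)) for n in nn),x,y,l))
    best.sort(); print(nn,[np.round(b,4).tolist() for b in best[-4:]])
b=best[-1][1:]
crop("scene",(235,190,275,235),13,[(s,G) for s in ksegs(b,"scene")],"k2a.png",im=I["scene"])
crop("top",(245,160,285,205),13,[(s,G) for s in ksegs(b,"top")],"k2b.png",im=I["top"])
cv2.imwrite("pics/k2.png",np.hstack([cv2.imread(f"pics/k2{l}.png") for l in"ab"])[:600,:800])
E
python3 k2.py
```

```text
['scene'] [[13.0073, 0.044, -0.004, 0.15], [13.0464, 0.044, -0.006, 0.17], [13.0699, 0.044, -0.005, 0.15], [13.1051, 0.044, -0.006, 0.15]]
['top'] [[10.4679, 0.044, 0.004, 0.13], [10.4825, 0.044, 0.002, 0.15], [10.5007, 0.044, 0.004, 0.15], [10.5043, 0.044, 0.003, 0.15]]
['scene', 'top'] [[22.2411, 0.044, -0.001, 0.17], [22.3287, 0.044, -0.002, 0.15], [22.3822, 0.044, -0.003, 0.17], [22.4758, 0.044, -0.002, 0.17]]
```

View pics/k2.png

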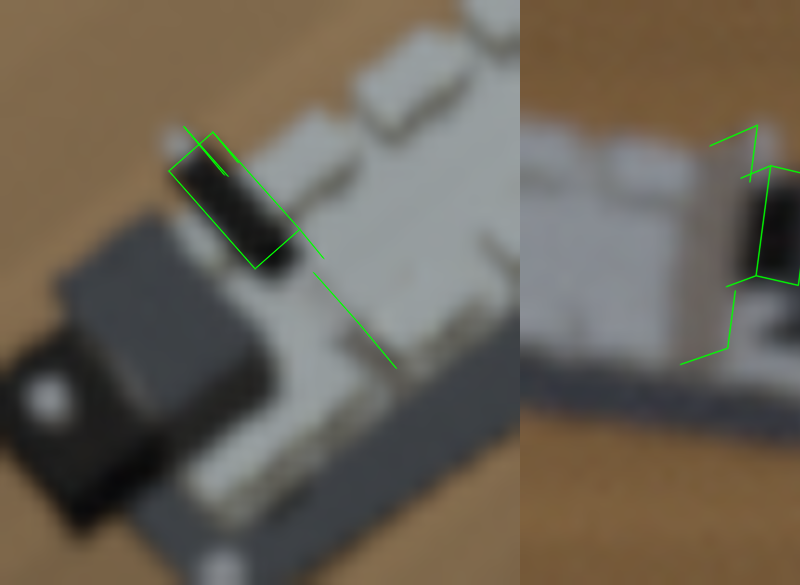

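The module and block outlines fit both pictures well: the grey block's empty slot is on the robot side and the strip is in the far slot. The keeper leans about 0.15 rad towards the stop. I'll approach it from above now.

```bash
cat > mv.py <<'E'
from h import *
from scipy.spatial.transform import Rotation as Ro
pc=np.load("pc.npy") if __import__("os").path.exists("pc.npy") else None
def kp(x,y,lean,h):
    "tool pose gripping keeper: jaws along chute x; chute coords of lower edge, h height of TCP above it"
    R,o=chute_T(pc); c,s=np.cos(lean),np.sin(lean)
    X=R@[c,0,s]; Z=R@[-s,0,c]; P=cw(pc,[x,y,0])[0]+Z*h
    yt=-X; zt=-Z; xt=np.cross(yt,zt)
    return P,np.c_[xt,yt,zt]
def plan(*T):
    s=env.read_state(); p0=s["ee_pos"]; R0=Ro.from_quat(s["tool_rot"])
    print("t %.1f pos %s w %.4f f %s"%(s["t"],p0.round(4),s["gripper_width"],np.round(s["ft_force"],1)))
    pp,pr=p0,R0
    for P,R in T:
        R=Ro.from_matrix(R); d=R*R0.inv()
        n=max(np.linalg.norm(P-pp)/.05,np.rad2deg((R*pr.inv()).magnitude())/8.59)
        print(" turn",np.round(np.rad2deg(d.as_rotvec()),1).tolist(),"shift",np.round(P-p0,4).tolist(),"rows>=%.1f"%n,"abs",P.round(3)); pp,pr=P,R
E
python3 - <<'E'
from mv import *
l=.14
plan(kp(.044,0,l,.20),kp(.044,0,l,.12),kp(.044,0,l,.075))
E
```

```text
t 1.7 pos [0.1953 0.5937 0.2415] w 0.0871 f [ 0.5 -1.   0.2]
 turn [19.6, -4.4, 10.8] shift [0.3856, -0.6113, -0.0105] rows>=14.5 abs [ 0.581 -0.018  0.231]
 turn [19.6, -4.4, 10.8] shift [0.3891, -0.5841, -0.0857] rows>=1.6 abs [0.584 0.01  0.156]
 turn [19.6, -4.4, 10.8] shift [0.391, -0.5688, -0.1279] rows>=0.9 abs [0.586 0.025 0.114]
```

Emit:
step_arm:
  commands:
    - [19.6,-4.4,10.8,0.3856,-0.6113,0.0,0.5]
    - [19.6,-4.4,10.8,0.3856,-0.6113,0.0,0.5]
    - [19.6,-4.4,10.8,0.3856,-0.6113,0.0,0.5]
    - [19.6,-4.4,10.8,0.3856,-0.6113,0.0,0.5]
    - [19.6,-4.4,10.8,0.3856,-0.6113,0.0,0.5]
    - [19.6,-4.4,10.8,0.3856,-0.6113,0.0,0.5]
    - [19.6,-4.4,10.8,0.3856,-0.6113,0.0,0.5]
    - [19.6,-4.4,10.8,0.3856,-0.6113,0.0,0.5]
    - [19.6,-4.4,10.8,0.3856,-0.6113,0.0,0.5]
    - [19.6,-4.4,10.8,0.3856,-0.6113,0.0,0.5]
    - [19.6,-4.4,10.8,0.3856,-0.6113,0.0,0.5]
    - [19.6,-4.4,10.8,0.3856,-0.6113,0.0,0.5]
    - [19.6,-4.4,10.8,0.3856,-0.6113,0.0,0.5]
    - [19.6,-4.4,10.8,0.3856,-0.6113,0.0,0.5]
    - [19.6,-4.4,10.8,0.3856,-0.6113,0.0,0.5]
    - [19.6,-4.4,10.8,0.3856,-0.6113,0.0,0.5]
    - [19.6,-4.4,10.8,0.3891,-0.5841,-0.0857,0.5]
    - [19.6,-4.4,10.8,0.3891,-0.5841,-0.0857,0.5]
    - [19.6,-4.4,10.8,0.3891,-0.5841,-0.0857,0.5]
    - [19.6,-4.4,10.8,0.3891,-0.5841,-0.0857,0.5]
  grip_force: 20

```text
t: 3.7
ee_pos: [0.5844, 0.0099, 0.1565]
tool_rot: [0.983, -0.062, 0.011, -0.173]
ft_force: [0.5, 0.4, 1.1]
gripper_width: 0.0435
```

Run:
```python
from mv import *
l=.14
plan(kp(.044,0,l,.12),kp(.044,0,l,.075))
I=env.snapshot("scene");crop("scene",(215,150,295,230),9,[],"g1.png",pts=[(kp(.044,0,l,.075)[0],(0,255,0))],im=I)
```

```text
t 3.7 pos [0.5844 0.0099 0.1565] w 0.0435 f [0.5 0.4 1.1]
 turn [0.0, -0.0, -0.2] shift [-0.0001, -0.0004, -0.0006] rows>=0.0 abs [0.584 0.01  0.156]
 turn [0.0, -0.0, -0.2] shift [0.0019, 0.0149, -0.0429] rows>=0.9 abs [0.586 0.025 0.114]
```

View pics/g1.png

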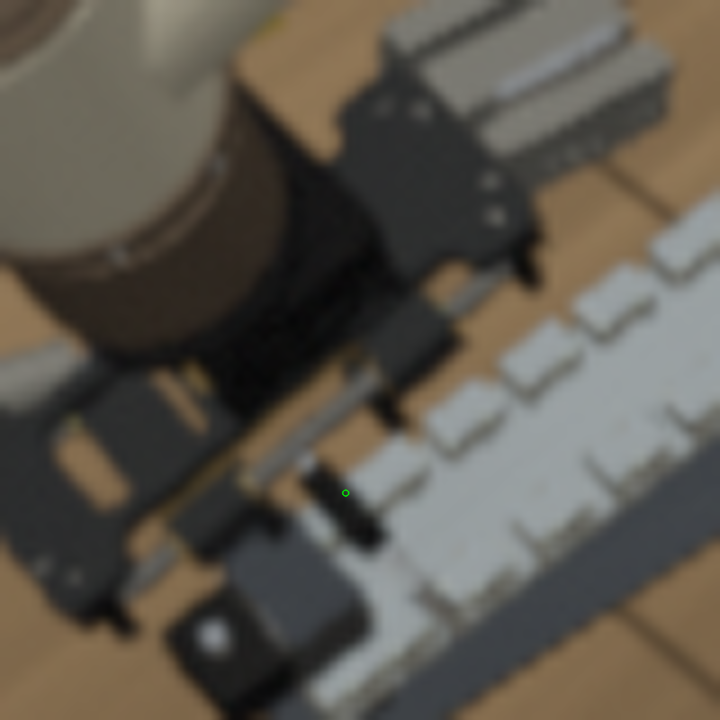

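Emit:
step_arm:
  commands:
    - [0,0,0,0.003,0.013,-0.0215,0.5]
    - [0,0,0,0.004,0.013,-0.032,0.5]
    - [0,0,0,0.004,0.013,-0.042,0.5]
    - [0,0,0,0.004,0.013,-0.042,0.5]
    - [0,0,0,0.004,0.013,-0.042,0.5]

```text
t: 4.25
ee_pos: [0.5897, 0.0221, 0.1165]
tool_rot: [0.983, -0.062, 0.013, -0.173]
ft_force: [0.2, -1.0, 1.3]
gripper_width: 0.044
```

Run:
```python
from mv import *
plan(kp(.044,0,.14,.075))
R,o=chute_T(pc); print(R.T@(env.read_state()["ee_pos"]-o))
I=env.snapshot("scene");crop("scene",(215,150,295,230),9,[],"g2.png",im=I)
```

```text
t 4.2 pos [0.5897 0.0221 0.1165] w 0.0440 f [ 0.2 -1.   1.3]
 turn [0.0, 0.2, -0.1] shift [-0.0034, 0.0027, -0.0029] rows>=0.1 abs [0.586 0.025 0.114]
[ 0.03193582 -0.00371718  0.07755281]
```

View pics/g2.png

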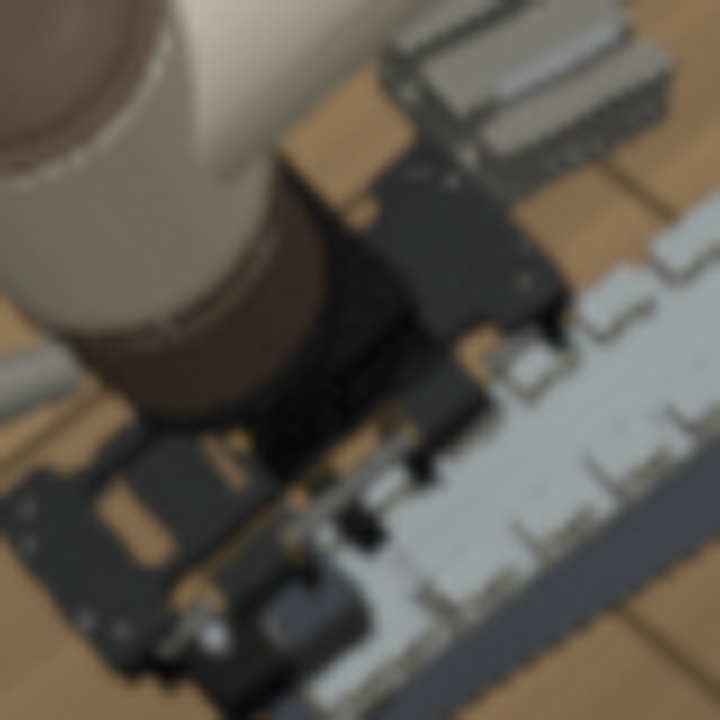

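Emit:
step_arm:
  commands:
    - [0,0,0,0.0,0.001,-0.003,0.5]
    - [0,0,0,0.0,0.001,-0.003,0.3]
    - [0,0,0,0.0,0.001,-0.003,0.0]
    - [0,0,0,0.0,0.001,-0.003,0.0]
    - [0,0,0,0.0,0.001,-0.003,0.0]
    - [0,0,0,0.0,0.001,-0.003,0.0]
    - [0,0,0,0.0,0.001,-0.003,0.0]
    - [0,0,0,0.0,0.001,-0.003,0.0]
  grip_force: 20

```text
t: 5.1
ee_pos: [0.59, 0.0233, 0.1139]
tool_rot: [0.983, -0.062, 0.013, -0.174]
ft_force: [-0.1, 1.5, 1.1]
gripper_width: 0.0139
```

Run:
```python
from mv import *
plan(kp(.043,-.003,0.0,.075),kp(.0425,-.003,0.0,.135))
R,o=chute_T(pc); s=env.read_state(); print(R.T@(s["ee_pos"]-o), s["moment"])
```

```text
t 5.1 pos [0.59   0.0233 0.1139] w 0.0139 f [-0.1  1.5  1.1]
 turn [-7.9, 1.3, -0.1] shift [0.0005, 0.0102, 0.0024] rows>=0.9 abs [0.59  0.033 0.116]
 turn [-7.9, 1.3, -0.1] shift [-0.0012, -0.0027, 0.061] rows>=1.2 abs [0.589 0.021 0.175]
[ 0.03256986 -0.0038301   0.07474901] [-0.52441147  0.0637626   0.047051  ]
```

Emit:
step_arm:
  commands:
    - [-4,0.7,0,0.0,0.005,0.002,0]
    - [-7,1.2,0,0.0,0.009,0.003,0]
    - [-7,1.2,0,0.0,0.009,0.003,0]
    - [-7.9,1.3,-0.1,0.0,0.008,0.012,0]
    - [-7.9,1.3,-0.1,0.0,0.005,0.026,0]
    - [-7.9,1.3,-0.1,-0.001,0.002,0.04,0]
    - [-7.9,1.3,-0.1,-0.001,-0.001,0.052,0]
    - [-7.9,1.3,-0.1,-0.001,-0.005,0.07,0]
    - [-7.9,1.3,-0.1,-0.001,-0.005,0.12,0]
    - [-7.9,1.3,-0.1,-0.001,-0.005,0.17,0]
    - [-7.9,1.3,-0.1,-0.001,-0.005,0.17,0]
    - [-7.9,1.3,-0.1,-0.001,-0.005,0.17,0]

```text
t: 6.3
ee_pos: [0.5893, 0.0179, 0.2867]
tool_rot: [0.992, -0.064, 0.009, -0.106]
ft_force: [-0.1, 0.3, -2.1]
gripper_width: 0.0139
```

Run:
```python
from mv import *
plan()
for n,b in(("scene",(170,100,300,240)),("top",(190,130,320,230))):
    crop(n,b,{"scene":5,"top":6}[n],[],f"l_{n}.png")
```

```text
t 6.3 pos [0.5893 0.0179 0.2867] w 0.0139 f [-0.1  0.3 -2.1]
```

View pics/l_scene.png

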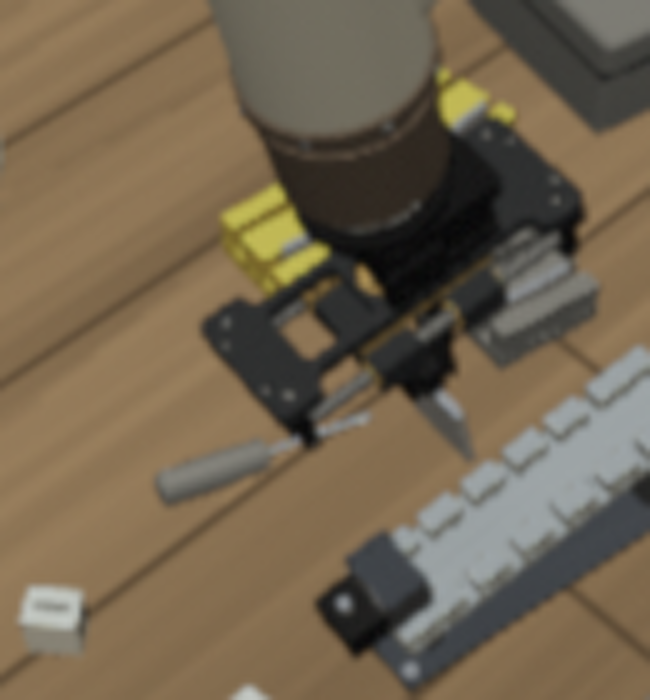

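View pics/l_top.png

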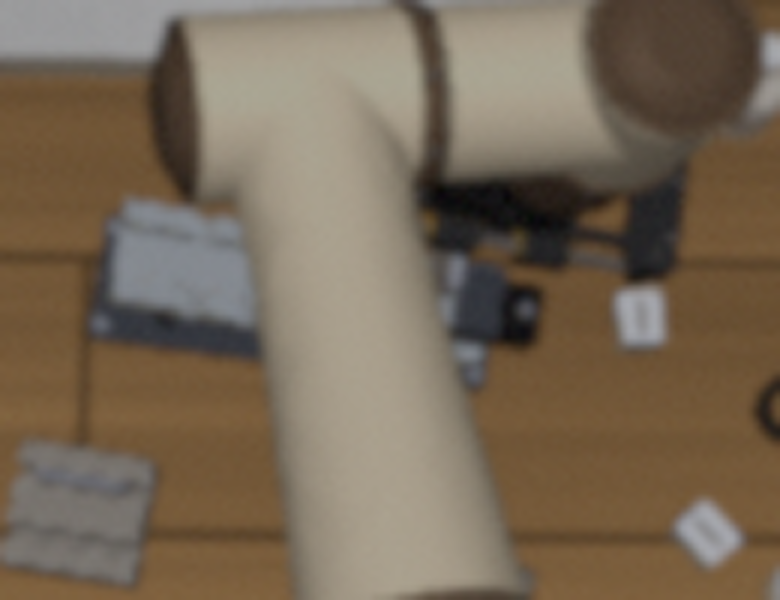

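```bash
cat >> mv.py <<'E'
def bp(h,sgn=1,dx=0,dy=0):
    "tool pose over block slot, jaws along block x; h TCP height over bench"
    b=np.load("blk.npy"); c,s=np.cos(b[2]),np.sin(b[2]); X=np.array([c,s,0]); Y=np.array([-s,c,0])
    yt=sgn*X; zt=np.array([0,0,-1.]); return np.array([b[0],b[1],h])+dx*X+dy*Y,np.c_[np.cross(yt,zt),yt,zt]
E
python3 - <<'E'
from mv import *
print(env.read_state()["q"].round(3))
for s in(1,-1): plan(bp(.25,s),bp(.125,s),bp(.0905,s))
E
```

```text
[ 0.2    0.289  0.037 -0.21  -1.259  1.301]
t 6.4 pos [0.5881 0.018  0.2833] w 0.0140 f [ 0.3  0.3 -0.6]
 turn [-10.6, -8.1, 88.2] shift [-0.1595, 0.2528, -0.0333] rows>=10.4 abs [0.429 0.271 0.25 ]
 turn [-10.6, -8.1, 88.2] shift [-0.1595, 0.2528, -0.1583] rows>=2.5 abs [0.429 0.271 0.125]
 turn [-10.6, -8.1, 88.2] shift [-0.1595, 0.2528, -0.1928] rows>=0.7 abs [0.429 0.271 0.09 ]
t 6.4 pos [0.5881 0.018  0.2833] w 0.0140 f [ 0.3  0.3 -0.6]
 turn [-8.2, 10.6, -91.1] shift [-0.1595, 0.2528, -0.0333] rows>=10.7 abs [0.429 0.271 0.25 ]
 turn [-8.2, 10.6, -91.1] shift [-0.1595, 0.2528, -0.1583] rows>=2.5 abs [0.429 0.271 0.125]
 turn [-8.2, 10.6, -91.1] shift [-0.1595, 0.2528, -0.1928] rows>=0.7 abs [0.429 0.271 0.09 ]
```

Emit:
step_arm:
  commands:
    - [-8.2,10.6,-91.1,-0.1595,0.2528,-0.0333,0]
    - [-8.2,10.6,-91.1,-0.1595,0.2528,-0.0333,0]
    - [-8.2,10.6,-91.1,-0.1595,0.2528,-0.0333,0]
    - [-8.2,10.6,-91.1,-0.1595,0.2528,-0.0333,0]
    - [-8.2,10.6,-91.1,-0.1595,0.2528,-0.0333,0]
    - [-8.2,10.6,-91.1,-0.1595,0.2528,-0.0333,0]
    - [-8.2,10.6,-91.1,-0.1595,0.2528,-0.0333,0]
    - [-8.2,10.6,-91.1,-0.1595,0.2528,-0.0333,0]
    - [-8.2,10.6,-91.1,-0.1595,0.2528,-0.0333,0]
    - [-8.2,10.6,-91.1,-0.1595,0.2528,-0.0333,0]
    - [-8.2,10.6,-91.1,-0.1595,0.2528,-0.0333,0]
    - [-8.2,10.6,-91.1,-0.1595,0.2528,-0.0333,0]
    - [-8.2,10.6,-91.1,-0.1595,0.2528,-0.1533,0]
    - [-8.2,10.6,-91.1,-0.1595,0.2528,-0.1533,0]
    - [-8.2,10.6,-91.1,-0.1595,0.2528,-0.1533,0]
    - [-8.2,10.6,-91.1,-0.1595,0.2528,-0.1533,0]
    - [-8.2,10.6,-91.1,-0.1595,0.2528,-0.1533,0]

```text
t: 8.1
ee_pos: [0.4289, 0.2707, 0.1298]
tool_rot: [-0.651, 0.759, -0.001, -0.001]
ft_force: [0.1, 0.4, 0.0]
gripper_width: 0.0139
```

```bash
cat > look.py <<'E'
import sys
from mv import *
def pair(name,bs,bt,k=8):
    crop("scene",bs,k,[],"_a.png"); crop("top",bt,k,[],"_b.png")
    a=cv2.imread("pics/_a.png");b=cv2.imread("pics/_b.png"); h=max(a.shape[0],b.shape[0])
    P=lambda v:cv2.copyMakeBorder(v,0,h-v.shape[0],0,4,0)
    v=np.hstack([P(a),P(b)]); s=min(1,800/v.shape[1],600/v.shape[0]); cv2.imwrite("pics/"+name,cv2.resize(v,None,fx=s,fy=s))
E
python3 - <<'E'
from look import *
plan(bp(.125,-1),bp(.0905,-1))
b=np.load("blk.npy")
pair("p1.png",(245,115,305,175),(170,185,240,245))
E
```

```text
t 8.1 pos [0.4289 0.2707 0.1298] w 0.0139 f [0.1 0.4 0. ]
 turn [0.1, -0.0, 0.0] shift [-0.0003, 0.0, -0.0048] rows>=0.1 abs [0.429 0.271 0.125]
 turn [0.1, -0.0, 0.0] shift [-0.0003, 0.0, -0.0393] rows>=0.7 abs [0.429 0.271 0.09 ]
```

View pics/p1.png

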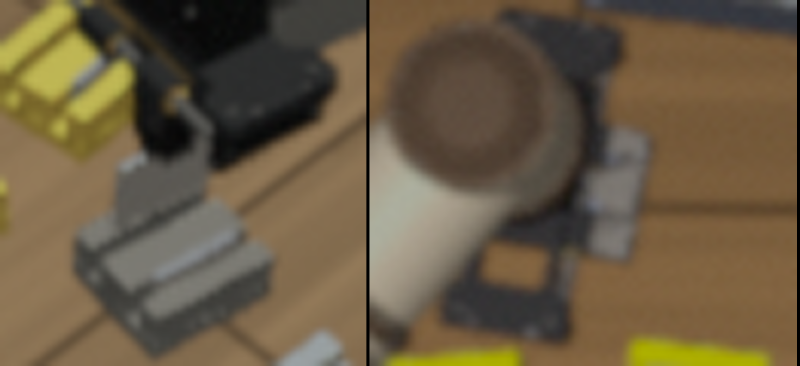

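Emit:
step_arm:
  commands:
    - [0.1,0,0,0,0,-0.008,0]
    - [0.1,0,0,0,0,-0.014,0]
    - [0.1,0,0,0,0,-0.02,0]
    - [0.1,0,0,0,0,-0.024,0]
    - [0.1,0,0,0,0,-0.024,0]

```text
t: 8.7
ee_pos: [0.4291, 0.2712, 0.1066]
tool_rot: [-0.651, 0.759, 0.0, 0.001]
ft_force: [-0.4, -0.2, -1.2]
gripper_width: 0.0138
```

Emit:
step_arm:
  commands:
    - [0,0,0,0,0,-0.006,0]
    - [0,0,0,0,0,-0.011,0]
    - [0,0,0,0,0,-0.015,0]
    - [0,0,0,0,0,-0.016,0]
    - [0,0,0,0,0,-0.016,0]

```text
t: 9.2
ee_pos: [0.4291, 0.2711, 0.0904]
tool_rot: [-0.651, 0.759, 0.0, 0.001]
ft_force: [0.4, 0.7, -0.9]
gripper_width: 0.0138
```

Run:
```python
from look import *
plan(bp(.125,-1),bp(.0905,-1))
pair("p2.png",(245,115,305,175),(170,185,240,245))
```

```text
t 9.2 pos [0.4291 0.2711 0.0904] w 0.0138 f [ 0.4  0.7 -0.9]
 turn [-0.1, 0.1, 0.0] shift [-0.0005, -0.0004, 0.0346] rows>=0.7 abs [0.429 0.271 0.125]
 turn [-0.1, 0.1, 0.0] shift [-0.0005, -0.0004, 0.0001] rows>=0.7 abs [0.429 0.271 0.09 ]
```

View pics/p2.png

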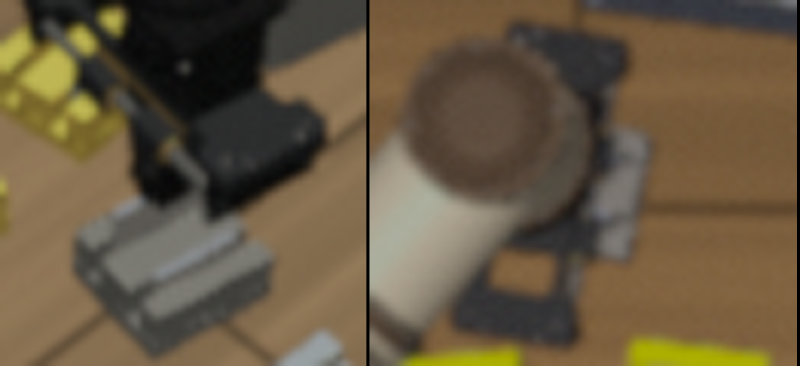

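Emit:
step_arm:
  commands:
    - [0,0,0,0,0,-0.001,0]
    - [0,0,0,0,0,-0.001,0]
    - [0,0,0,0,0,-0.002,0]
    - [0,0,0,0,0,-0.002,0]

```text
t: 9.7
ee_pos: [0.4295, 0.2716, 0.0894]
tool_rot: [-0.651, 0.759, 0.0, 0.002]
ft_force: [-1.1, 0.5, 3.5]
gripper_width: 0.014
```

Emit:
step_arm:
  commands:
    - [0,0,0,0,0,0.0,0.1]
    - [0,0,0,0,0,0.0,0.4]
    - [0,0,0,0,0,0.0,0.5]
    - [0,0,0,0,0,0.0,0.5]
    - [0,0,0,0,0,0.02,0.5]
    - [0,0,0,0,0,0.06,0.5]
    - [0,0,0,0,0,0.11,0.6]
    - [0,0,0,0,0,0.16,0.6]
    - [0,0,0,0,0,0.16,0.6]

```text
t: 10.6
ee_pos: [0.4327, 0.2741, 0.2572]
tool_rot: [-0.651, 0.759, 0.0, 0.01]
ft_force: [0.9, -0.7, 0.1]
gripper_width: 0.0509
```

Run:
```python
from look import *
from mods import *
plan()
pair("p3.png",(245,115,305,175),(170,185,240,245))
I={n:env.snapshot(n) for n in("scene","top")}
ms=find(I); np.save("ms.npy",ms)
print(env.read_state()["q"].round(2))
```

```text
t 10.6 pos [0.4327 0.2741 0.2572] w 0.0509 f [ 0.9 -0.7  0.1]
5 7
[ 0.4911 -0.4397] -> [ 0.499  -0.4432  0.1673] yaw deg 9.6 -23.92
[ 0.4334 -0.1525] -> [ 0.4368 -0.1559  0.7186] yaw deg 41.2 -25.41
[ 0.5836 -0.1038] -> [ 0.5855 -0.1113  0.0874] yaw deg 5.0 -25.1
[ 0.6167 -0.3384] -> [ 0.6168 -0.3287 -0.5135] yaw deg -29.4 -24.94
[ 0.4416 -0.2878] -> [ 0.4401 -0.2933 -0.4913] yaw deg -28.1 -24.3
[0.4323 0.0478] -> [ 0.4264  0.0227 -1.5152] yaw deg -86.8 -8.07
[0.625  0.1482] -> [ 0.6332  0.1336 -1.508 ] yaw deg -86.4 -11.39
[ 0.88  0.18 -0.27  0.   -1.13 -1.04]
```

View pics/p3.png

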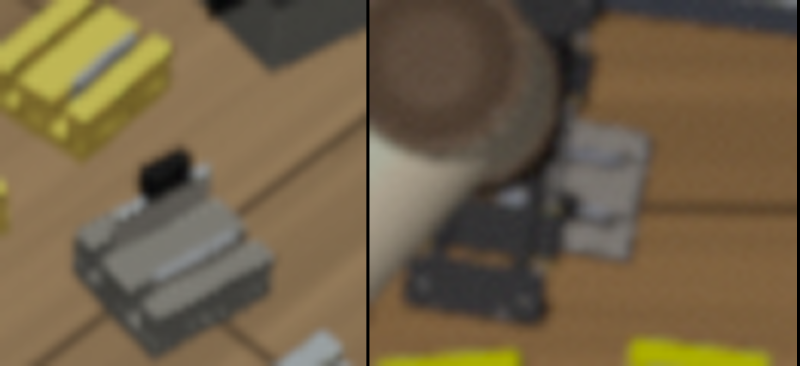

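Keeper is standing in the grey block's empty slot (black grip at about (165,175) in the crop), and the modules have not moved. Next I'll pick the module at (0.585,-0.111).

```bash
cat >> mv.py <<'E'
def mp(m,h):
    th=m[2]+np.pi/2
    while th-np.deg2rad(172.7)>np.pi/2: th-=np.pi
    while th-np.deg2rad(172.7)<-np.pi/2: th+=np.pi
    yt=np.array([np.cos(th),np.sin(th),0]); zt=np.array([0,0,-1.])
    return np.array([m[0],m[1],h]),np.c_[np.cross(yt,zt),yt,zt]
def cp(x,h,y=0):
    R,o=chute_T(pc); return cw(pc,[x,y,h])[0],np.c_[np.cross(R[:,1],-R[:,2]),R[:,1],-R[:,2]]
def cloc():
    R,o=chute_T(pc); s=env.read_state(); print("chute xyz mm",np.round(1e3*R.T@(s["ee_pos"]-o),1),"f chute",np.round(R.T@s["ft_force"],1))
E
python3 - <<'E'
from mv import *
ms=np.load("ms.npy"); m=ms[2]; print(m)
plan(mp(m,.15),mp(m,.044))
print("bottle?",ray("top",(315,144),.06))
E
```

```text
[ 0.58547569 -0.11126918  0.08740407]
t 10.9 pos [0.429  0.271  0.2477] w 0.0521 f [-0.3  1.   0.3]
 turn [-0.0, 0.0, -76.2] shift [0.1565, -0.3822, -0.0977] rows>=8.9 abs [ 0.585 -0.111  0.15 ]
 turn [-0.0, 0.0, -76.2] shift [0.1565, -0.3822, -0.2037] rows>=2.1 abs [ 0.585 -0.111  0.044]
bottle? [ 0.74117724 -0.18728445  0.06      ]
```

Emit:
step_arm:
  commands:
    - [0,0,-76.2,0.1565,-0.3822,-0.0477,0.6]
    - [0,0,-76.2,0.1565,-0.3822,-0.0477,0.6]
    - [0,0,-76.2,0.1565,-0.3822,-0.0477,0.6]
    - [0,0,-76.2,0.1565,-0.3822,-0.0477,0.6]
    - [0,0,-76.2,0.1565,-0.3822,-0.0477,0.6]
    - [0,0,-76.2,0.1565,-0.3822,-0.0477,0.6]
    - [0,0,-76.2,0.1565,-0.3822,-0.0477,0.6]
    - [0,0,-76.2,0.1565,-0.3822,-0.0477,0.6]
    - [0,0,-76.2,0.1565,-0.3822,-0.0477,0.6]
    - [0,0,-76.2,0.1565,-0.3822,-0.0977,0.6]
    - [0,0,-76.2,0.1565,-0.3822,-0.1377,0.6]
    - [0,0,-76.2,0.1565,-0.3822,-0.1677,0.6]
    - [0,0,-76.2,0.1565,-0.3822,-0.1677,0.6]
    - [0,0,-76.2,0.1565,-0.3822,-0.1677,0.6]

```text
t: 12.3
ee_pos: [0.5854, -0.1114, 0.0794]
tool_rot: [-0.044, 0.999, -0.0, -0.001]
ft_force: [0.5, 0.8, 1.5]
gripper_width: 0.0523
```

Run:
```python
from look import *
ms=np.load("ms.npy"); m=ms[2]
plan(mp(m,.044))
pair("p4.png",(195,200,255,260),(260,150,330,210))
```

```text
t 12.3 pos [ 0.5854 -0.1114  0.0794] w 0.0523 f [0.5 0.8 1.5]
 turn [0.0, -0.1, -0.0] shift [0.0, 0.0001, -0.0354] rows>=0.7 abs [ 0.585 -0.111  0.044]
```

View pics/p4.png

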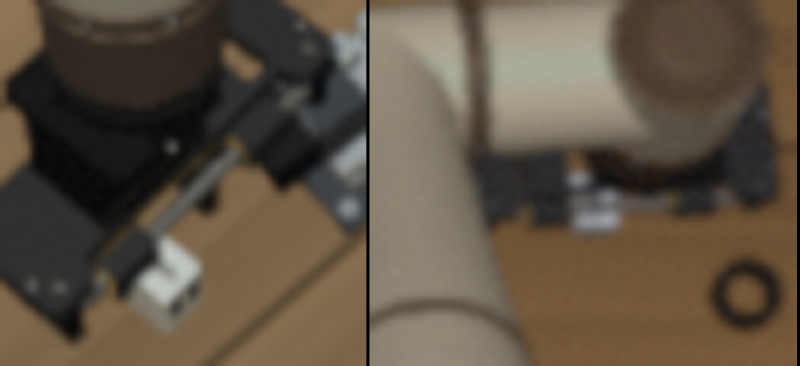

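Emit:
step_arm:
  commands:
    - [0,0,0,0,0,-0.015,0.6]
    - [0,0,0,0,0,-0.025,0.6]
    - [0,0,0,0,0,-0.0354,0.6]
    - [0,0,0,0,0,-0.0354,0.6]
    - [0,0,0,0,0,-0.0354,0.0]
    - [0,0,0,0,0,-0.0354,0.0]
    - [0,0,0,0,0,-0.0354,0.0]
    - [0,0,0,0,0,-0.0354,0.0]
    - [0,0,0,0,0,-0.0354,0.0]
  grip_force: 20

```text
t: 13.3
ee_pos: [0.5871, -0.1112, 0.0466]
tool_rot: [-0.044, 0.999, -0.0, 0.002]
ft_force: [-0.3, 0.6, 0.0]
gripper_width: 0.0277
```

Run:
```python
from look import *
plan(cp(.10,.20),cp(.10,.08))
```

```text
t 13.3 pos [ 0.5871 -0.1112  0.0466] w 0.0277 f [-0.3  0.6  0. ]
 turn [8.9, -9.1, 77.3] shift [0.0042, 0.1746, 0.2038] rows>=9.1 abs [0.591 0.063 0.25 ]
 turn [8.9, -9.1, 77.3] shift [0.0074, 0.1993, 0.0864] rows>=2.4 abs [0.594 0.088 0.133]
```

Emit:
step_arm:
  commands:
    - [0,0,0,0,0,0.05,0]
    - [0,0,0,0,0,0.1,0]
    - [0,0,0,0,0,0.15,0]
    - [8.9,-9.1,77.3,0.0042,0.1746,0.2038,0]
    - [8.9,-9.1,77.3,0.0042,0.1746,0.2038,0]
    - [8.9,-9.1,77.3,0.0042,0.1746,0.2038,0]
    - [8.9,-9.1,77.3,0.0042,0.1746,0.2038,0]
    - [8.9,-9.1,77.3,0.0042,0.1746,0.2038,0]
    - [8.9,-9.1,77.3,0.0042,0.1746,0.2038,0]
    - [8.9,-9.1,77.3,0.0042,0.1746,0.2038,0]
    - [8.9,-9.1,77.3,0.0042,0.1746,0.2038,0]
    - [8.9,-9.1,77.3,0.0042,0.1746,0.2038,0]
    - [8.9,-9.1,77.3,0.0042,0.1746,0.2038,0]
    - [8.9,-9.1,77.3,0.0074,0.1993,0.0864,0]
    - [8.9,-9.1,77.3,0.0074,0.1993,0.0864,0]
    - [8.9,-9.1,77.3,0.0074,0.1993,0.0864,0]
    - [8.9,-9.1,77.3,0.0074,0.1993,0.0864,0]
    - [8.9,-9.1,77.3,0.0074,0.1993,0.0864,0]

```text
t: 15.1
ee_pos: [0.5951, 0.0881, 0.1337]
tool_rot: [-0.656, 0.747, 0.069, 0.078]
ft_force: [0.4, 0.1, -0.4]
gripper_width: 0.0278
```

Run:
```python
from look import *
plan(cp(.10,.08),cp(.10,.048)); cloc()
pair("p5.png",(235,160,310,235),(190,150,280,210))
```

```text
t 15.1 pos [0.5951 0.0881 0.1337] w 0.0278 f [ 0.4  0.1 -0.4]
 turn [0.0, -0.0, 0.0] shift [-0.0006, -0.0, -0.0006] rows>=0.0 abs [0.594 0.088 0.133]
 turn [0.0, -0.0, 0.0] shift [0.0002, 0.0066, -0.0319] rows>=0.6 abs [0.595 0.095 0.102]
chute xyz mm [100.2  -0.6  80.6] f chute [ 0.  -0.4 -0.4]
```

View pics/p5.png

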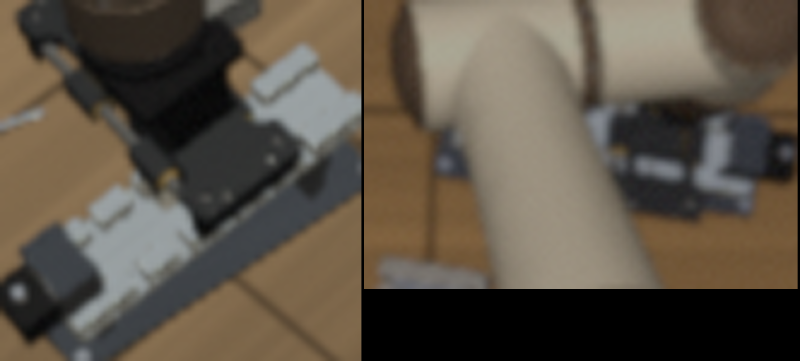

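Emit:
step_arm:
  commands:
    - [0,0,0,0,0.003,-0.014,0]
    - [0,0,0,0,0.005,-0.024,0]
    - [0,0,0,0,0.0066,-0.032,0]
    - [0,0,0,0,0.0066,-0.032,0]

```text
t: 15.6
ee_pos: [0.5947, 0.0948, 0.1014]
tool_rot: [-0.656, 0.747, 0.069, 0.078]
ft_force: [-1.1, 0.2, -0.7]
gripper_width: 0.0279
```

Run:
```python
from look import *
cloc();plan(cp(.10,.045),cp(.042,.045))
```

```text
chute xyz mm [99.9  0.6 47.7] f chute [-0.1  1.1 -0.7]
t 15.6 pos [0.5947 0.0948 0.1014] w 0.0279 f [-1.1  0.2 -0.7]
 turn [0.0, -0.0, 0.1] shift [0.0007, 0.0006, -0.0026] rows>=0.1 abs [0.595 0.095 0.099]
 turn [0.0, -0.0, 0.1] shift [-0.0066, -0.0557, -0.0147] rows>=1.2 abs [0.588 0.039 0.087]
```

Emit:
step_arm:
  commands:
    - [0,0,0,0,0,-0.001,0]
    - [0,0,0,0,0,-0.002,0]
    - [0,0,0,0,0,-0.002,0]

```text
t: 15.9
ee_pos: [0.595, 0.0947, 0.1003]
tool_rot: [-0.657, 0.747, 0.069, 0.079]
ft_force: [0.1, -1.4, 3.5]
gripper_width: 0.0278
```

Run:
```python
from look import *
cloc();plan(cp(.10,.046),cp(.07,.046),cp(.042,.046))
```

```text
chute xyz mm [99.6  0.3 46.6] f chute [-0.7 -0.3  3.7]
t 15.9 pos [0.595  0.0947 0.1003] w 0.0278 f [ 0.1 -1.4  3.5]
 turn [-0.0, 0.0, 0.0] shift [0.0003, 0.0004, -0.0005] rows>=0.0 abs [0.595 0.095 0.1  ]
 turn [-0.0, 0.0, 0.0] shift [-0.0034, -0.0287, -0.0067] rows>=0.6 abs [0.592 0.066 0.094]
 turn [-0.0, 0.0, 0.0] shift [-0.0069, -0.0558, -0.0126] rows>=0.6 abs [0.588 0.039 0.088]
```

Emit:
step_arm:
  commands:
    - [0,0,0,-0.0012,-0.01,-0.002,0]
    - [0,0,0,-0.0024,-0.02,-0.0042,0]
    - [0,0,0,-0.0036,-0.03,-0.0063,0]
    - [0,0,0,-0.005,-0.04,-0.0085,0]
    - [0,0,0,-0.006,-0.049,-0.0104,0]
    - [0,0,0,-0.0069,-0.0558,-0.012,0]
    - [0,0,0,-0.0069,-0.0558,-0.012,0]
    - [0,0,0,-0.0069,-0.0558,-0.012,0]

```text
t: 16.7
ee_pos: [0.5881, 0.0384, 0.0883]
tool_rot: [-0.656, 0.747, 0.069, 0.078]
ft_force: [-0.6, -1.2, 0.7]
gripper_width: 0.028
```

Run:
```python
from look import *
cloc();plan(cp(.042,.10),cp(.042,.17))
```

```text
chute xyz mm [41.7 -0.1 46.6] f chute [-1.1  0.4  0.9]
t 16.7 pos [0.5881 0.0384 0.0883] w 0.0280 f [-0.6 -1.2  0.7]
 turn [0.0, 0.0, 0.1] shift [-0.0014, -0.0107, 0.0523] rows>=1.1 abs [0.587 0.028 0.141]
 turn [0.0, 0.0, 0.1] shift [-0.0033, -0.0251, 0.1207] rows>=1.4 abs [0.585 0.013 0.209]
```

Emit:
step_arm:
  commands:
    - [0,0,0,0,0,0,0.2]
    - [0,0,0,0,0,0,0.5]
    - [0,0,0,0,0,0,0.6]
    - [0,0,0,0,0,0,0.6]
    - [0,0,0,-0.0014,-0.0107,0.0523,0.6]
    - [0,0,0,-0.0033,-0.0251,0.1,0.6]
    - [0,0,0,-0.0333,-0.0251,0.13,0.6]
    - [0,0,0,-0.08,-0.08,0.13,0.6]
    - [0,0,0,-0.12,-0.13,0.13,0.6]
    - [0,0,0,-0.12,-0.13,0.13,0.6]

```text
t: 17.7
ee_pos: [0.4661, -0.0926, 0.2188]
tool_rot: [-0.657, 0.747, 0.069, 0.079]
ft_force: [0.5, -0.6, -0.2]
gripper_width: 0.0521
```

```bash
cat > nxt.py <<'E'
from look import *
from mods import *
import sys
def nxt(i):
    I={n:env.snapshot(n) for n in("scene","top")}
    ms=np.load("ms.npy"); m=ms[i]
    for j in range(5):
        if j==i or "-a" in sys.argv:
            f,q=fitp(mod_segs,ms[j],I,sig=(1,.7),d=(.003,.003,.05)); 
            f1,q1=fitp(mod_segs,ms[j],{"scene":I["scene"]},sig=(.7,),d=(.003,.003,.05)); print(j,"both",q,round(f,2),"scene only",q1,round(f1,2))
            if j==i: m=q if f<-22 else q1
    print("use",m); plan(mp(m,.15),mp(m,.08),mp(m,.0385))
    np.save("cur.npy",m)
nxt(int(sys.argv[1]))
E
python3 nxt.py 0
python3 - <<'E'
from look import *
pair("p6.png",(90,190,300,320),(190,150,390,240),4)
E
```

```text
0 both [ 0.5452 -0.4545  0.2956] -24.16 scene only [ 0.512  -0.4583  0.0495] -6.39
use [ 0.5452 -0.4545  0.2956]
t 17.8 pos [ 0.4655 -0.0936  0.2187] w 0.0520 f [ 0.7 -0.4  0.4]
 turn [-9.7, 8.2, -65.2] shift [0.0797, -0.3609, -0.0687] rows>=7.7 abs [ 0.545 -0.455  0.15 ]
 turn [-9.7, 8.2, -65.2] shift [0.0797, -0.3609, -0.1387] rows>=1.4 abs [ 0.545 -0.455  0.08 ]
 turn [-9.7, 8.2, -65.2] shift [0.0797, -0.3609, -0.1802] rows>=0.8 abs [ 0.545 -0.455  0.038]
```

View pics/p6.png

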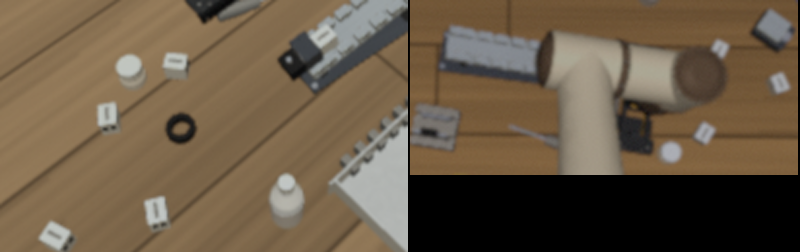

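One module has been knocked from (0.499,-0.443) to about (0.545,-0.455); the script's index 0 is that module, so the knock is already accounted for. Next is index 1, at (0.437,-0.156).

```bash
python3 - <<'E'
import numpy as np
m=np.load("ms.npy"); m[0]=np.load("cur.npy"); np.save("ms.npy",m)
E
python3 nxt.py 1 -a
```

```text
0 both [ 0.5452 -0.4546  0.2991] -24.17 scene only [ 0.5435 -0.4546  0.3199] -12.4
1 both [ 0.4329 -0.1561  0.7837] -13.95 scene only [ 0.4343 -0.1546  0.7446] -11.61
2 both [ 0.5645 -0.1176  0.5295] -10.17 scene only [ 0.5783 -0.1129  0.4312] -0.58
3 both [ 0.6172 -0.3298 -0.453 ] -22.98 scene only [ 0.614  -0.3289 -0.4106] -12.92
4 both [ 0.4398 -0.2931 -0.4711] -24.31 scene only [ 0.436  -0.292  -0.5022] -11.39
use [ 0.4343 -0.1546  0.7446]
t 18.0 pos [ 0.4687 -0.0911  0.2183] w 0.0525 f [ 0.1  0.1 -0.7]
 turn [-10.9, 5.7, -39.8] shift [-0.0344, -0.0634, -0.0683] rows>=4.9 abs [ 0.434 -0.155  0.15 ]
 turn [-10.9, 5.7, -39.8] shift [-0.0344, -0.0634, -0.1383] rows>=1.4 abs [ 0.434 -0.155  0.08 ]
 turn [-10.9, 5.7, -39.8] shift [-0.0344, -0.0634, -0.1798] rows>=0.8 abs [ 0.434 -0.155  0.038]
```

Emit:
step_arm:
  commands:
    - [-10.9,5.7,-41.3,-0.032,-0.065,-0.0683,0.6]
    - [-10.9,5.7,-41.3,-0.032,-0.065,-0.0683,0.6]
    - [-10.9,5.7,-41.3,-0.032,-0.065,-0.0683,0.6]
    - [-10.9,5.7,-41.3,-0.032,-0.065,-0.0683,0.6]
    - [-10.9,5.7,-41.3,-0.032,-0.065,-0.0683,0.6]
    - [-10.9,5.7,-41.3,-0.032,-0.065,-0.0683,0.6]
    - [-10.9,5.7,-41.3,-0.032,-0.065,-0.11,0.6]
    - [-10.9,5.7,-41.3,-0.032,-0.065,-0.14,0.6]
    - [-10.9,5.7,-41.3,-0.032,-0.065,-0.16,0.6]
    - [-10.9,5.7,-41.3,-0.032,-0.065,-0.1795,0.6]
    - [-10.9,5.7,-41.3,-0.032,-0.065,-0.1795,0.6]
    - [-10.9,5.7,-41.3,-0.032,-0.065,-0.1795,0.0]
    - [-10.9,5.7,-41.3,-0.032,-0.065,-0.1795,0.0]
    - [-10.9,5.7,-41.3,-0.032,-0.065,-0.1795,0.0]
    - [-10.9,5.7,-41.3,-0.032,-0.065,-0.1795,0.0]
    - [-10.9,5.7,-41.3,-0.032,-0.065,-0.1795,0.0]

```text
t: 19.6
ee_pos: [0.4372, -0.1561, 0.0397]
tool_rot: [-0.352, 0.936, -0.002, 0.001]
ft_force: [-1.6, 0.5, 4.2]
gripper_width: 0.0275
```

Run:
```python
from look import *
plan(cp(.12,.20),cp(.12,.08))
crop("scene",(150,190,210,250),9,[],"p7.png")
```

```text
t 19.6 pos [ 0.4372 -0.1561  0.0397] w 0.0275 f [-1.6  0.5  4.2]
 turn [10.9, -5.6, 41.3] shift [0.1565, 0.2389, 0.2149] rows>=7.1 abs [0.594 0.083 0.255]
 turn [10.9, -5.6, 41.3] shift [0.1597, 0.2636, 0.0975] rows>=2.4 abs [0.597 0.108 0.137]
```

View pics/p7.png

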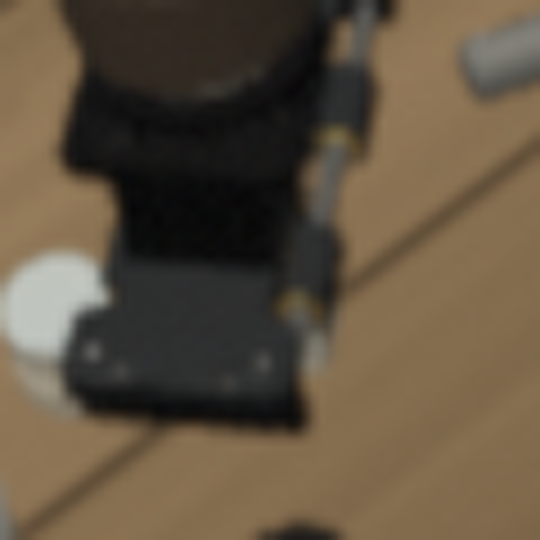

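Emit:
step_arm:
  commands:
    - [0,0,0,0,0,0.03,0]
    - [0,0,0,0,0,0.08,0]
    - [0,0,0,0.02,0.03,0.13,0]
    - [10.9,-5.6,41.3,0.1565,0.2389,0.2149,0]
    - [10.9,-5.6,41.3,0.1565,0.2389,0.2149,0]
    - [10.9,-5.6,41.3,0.1565,0.2389,0.2149,0]
    - [10.9,-5.6,41.3,0.1565,0.2389,0.2149,0]
    - [10.9,-5.6,41.3,0.1565,0.2389,0.2149,0]
    - [10.9,-5.6,41.3,0.1565,0.2389,0.2149,0]
    - [10.9,-5.6,41.3,0.1565,0.2389,0.2149,0]
    - [10.9,-5.6,41.3,0.1597,0.2636,0.0975,0]
    - [10.9,-5.6,41.3,0.1597,0.2636,0.0975,0]
    - [10.9,-5.6,41.3,0.1597,0.2636,0.0975,0]
    - [10.9,-5.6,41.3,0.1597,0.2636,0.0975,0]
    - [10.9,-5.6,41.3,0.1597,0.2636,0.0975,0]

```text
t: 21.15
ee_pos: [0.597, 0.1069, 0.1375]
tool_rot: [-0.657, 0.747, 0.069, 0.078]
ft_force: [0.2, -0.2, -0.2]
gripper_width: 0.0277
```

Run:
```python
from look import *
cloc();plan(cp(.12,.0417),cp(.12,.0397))
```

```text
chute xyz mm [ 1.194e+02 -1.000e-01  8.040e+01] f chute [-0.2 -0.2 -0.2]
t 21.1 pos [0.597  0.1069 0.1375] w 0.0277 f [ 0.2 -0.2 -0.2]
 turn [0.0, 0.0, 0.0] shift [0.001, 0.0086, -0.0378] rows>=0.8 abs [0.598 0.115 0.1  ]
 turn [0.0, 0.0, 0.0] shift [0.001, 0.009, -0.0397] rows>=0.0 abs [0.598 0.116 0.098]
```

Emit:
step_arm:
  commands:
    - [0,0,0,0,0.004,-0.016,0]
    - [0,0,0,0.001,0.007,-0.028,0]
    - [0,0,0,0.001,0.0086,-0.036,0]
    - [0,0,0,0.001,0.009,-0.0378,0]
    - [0,0,0,0.001,0.009,-0.0395,0]
    - [0,0,0,0.001,0.009,-0.0395,0]

```text
t: 21.75
ee_pos: [0.5982, 0.1158, 0.0984]
tool_rot: [-0.657, 0.747, 0.068, 0.079]
ft_force: [0.2, -0.4, -0.7]
gripper_width: 0.028
```

Run:
```python
from look import *
cloc();plan(cp(.09,.0397),cp(.054,.0397),cp(.0525,.0397))
```

```text
chute xyz mm [120.1  -0.2  40.3] f chute [-0.5 -0.3 -0.6]
t 21.8 pos [0.5982 0.1158 0.0984] w 0.0280 f [ 0.2 -0.4 -0.7]
 turn [0.0, 0.1, -0.0] shift [-0.004, -0.0291, -0.0068] rows>=0.6 abs [0.594 0.087 0.092]
 turn [0.0, 0.1, -0.0] shift [-0.0085, -0.064, -0.0143] rows>=0.7 abs [0.59  0.052 0.084]
 turn [0.0, 0.1, -0.0] shift [-0.0087, -0.0654, -0.0146] rows>=0.0 abs [0.59  0.05  0.084]
```

Emit:
step_arm:
  commands:
    - [0,0,0,-0.002,-0.015,-0.0035,0]
    - [0,0,0,-0.004,-0.029,-0.0068,0]
    - [0,0,0,-0.005,-0.037,-0.0085,0]
    - [0,0,0,-0.006,-0.045,-0.0102,0]
    - [0,0,0,-0.007,-0.053,-0.0119,0]
    - [0,0,0,-0.0078,-0.058,-0.013,0]
    - [0,0,0,-0.0083,-0.062,-0.0139,0]
    - [0,0,0,-0.0083,-0.062,-0.0139,0]

```text
t: 22.55
ee_pos: [0.5899, 0.0533, 0.0844]
tool_rot: [-0.657, 0.747, 0.068, 0.079]
ft_force: [-0.3, -0.3, -0.2]
gripper_width: 0.0278
```

Run:
```python
from look import *
cloc();plan(cp(.054,.0397),cp(.0525,.0397))
crop("scene",(220,170,300,240),8,[],"p8.png")
```

```text
chute xyz mm [55.6  0.1 39.7] f chute [-0.3  0.2 -0.1]
t 22.6 pos [0.5899 0.0533 0.0844] w 0.0278 f [-0.3 -0.3 -0.2]
 turn [0.0, 0.1, 0.0] shift [-0.0001, -0.0015, -0.0003] rows>=0.0 abs [0.59  0.052 0.084]
 turn [0.0, 0.1, 0.0] shift [-0.0003, -0.003, -0.0007] rows>=0.0 abs [0.59  0.05  0.084]
```

View pics/p8.png

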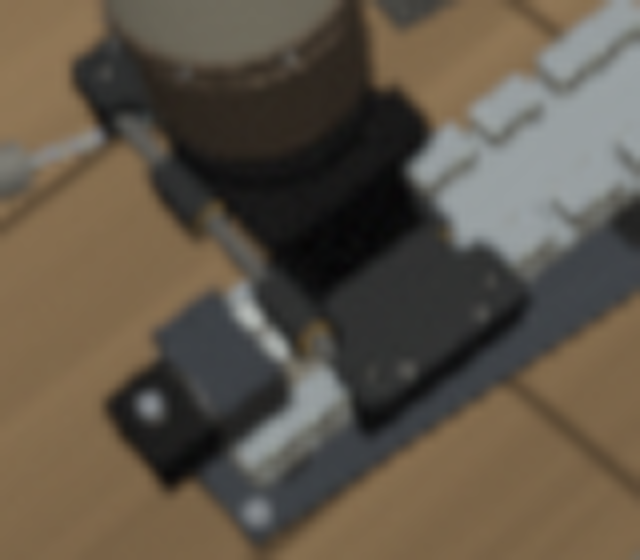

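Emit:
step_arm:
  commands:
    - [0,0,0,0,-0.002,-0.0003,0]
    - [0,0,0,-0.0002,-0.003,-0.0005,0]
    - [0,0,0,-0.0003,-0.004,-0.0008,0]
    - [0,0,0,-0.0003,-0.004,-0.0008,0]

```text
t: 23.0
ee_pos: [0.59, 0.0516, 0.0842]
tool_rot: [-0.657, 0.747, 0.069, 0.08]
ft_force: [-0.3, 5.5, 2.6]
gripper_width: 0.0278
```

Run:
```python
from look import *
cloc();plan(cp(.05,.0397))
```

```text
chute xyz mm [53.8 -0.3 39.9] f chute [5.8 1.  1.5]
t 23.0 pos [0.59   0.0516 0.0842] w 0.0278 f [-0.3  5.5  2.6]
 turn [-0.1, 0.1, -0.0] shift [-0.0007, -0.0036, -0.001] rows>=0.1 abs [0.589 0.048 0.083]
```

Emit:
step_arm:
  commands:
    - [0,0,0,0,0,0,0.2]
    - [0,0,0,0,0,0,0.5]
    - [0,0,0,0,0,0,0.6]
    - [0,0,0,0,0,0,0.6]
    - [0,0,0,-0.001,-0.006,0.03,0.6]
    - [0,0,0,-0.003,-0.017,0.08,0.6]
    - [0,0,0,-0.02,-0.03,0.12,0.6]
    - [0,0,0,-0.06,-0.08,0.12,0.6]
    - [0,0,0,-0.08,-0.13,0.12,0.6]
    - [0,0,0,-0.1,-0.18,0.12,0.6]
    - [0,0,0,-0.1,-0.18,0.12,0.6]

```text
t: 24.1
ee_pos: [0.4881, -0.1313, 0.2046]
tool_rot: [-0.656, 0.748, 0.069, 0.08]
ft_force: [1.3, 0.8, -0.9]
gripper_width: 0.0522
```

```bash
python3 nxt.py 4 -a;  python3 - <<'E'
from look import *
pair("p9.png",(90,170,300,320),(190,150,390,240),4)
E
```

```text
0 both [ 0.5451 -0.4545  0.2943] -24.19 scene only [ 0.5435 -0.4546  0.3193] -12.4
1 both [ 0.4305 -0.149   0.6388] -8.92 scene only [ 0.4106 -0.1284  0.7729] -5.47
2 both [ 0.6293 -0.1908  0.7131] -10.85 scene only [ 0.5782 -0.1315  1.0146] -0.69
3 both [ 0.6141 -0.329  -0.3989] -14.24 scene only [ 0.614  -0.3289 -0.4121] -12.92
4 both [ 0.4401 -0.2933 -0.4909] -24.3 scene only [ 0.436  -0.2921 -0.5035] -11.4
use [ 0.4401 -0.2933 -0.4909]
t 24.2 pos [ 0.4888 -0.1309  0.2044] w 0.0525 f [-0.3  0.2 -0.5]
 turn [-11.5, -5.8, 69.2] shift [-0.0487, -0.1625, -0.0544] rows>=8.2 abs [ 0.44  -0.293  0.15 ]
 turn [-11.5, -5.8, 69.2] shift [-0.0487, -0.1625, -0.1244] rows>=1.4 abs [ 0.44  -0.293  0.08 ]
 turn [-11.5, -5.8, 69.2] shift [-0.0487, -0.1625, -0.1659] rows>=0.8 abs [ 0.44  -0.293  0.038]
```

View pics/p9.png

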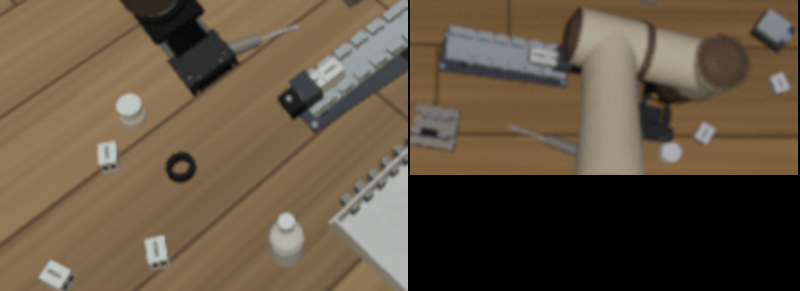

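Emit:
step_arm:
  commands:
    - [-11.5,-5.8,69.2,-0.0487,-0.1625,-0.0544,0.6]
    - [-11.5,-5.8,69.2,-0.0487,-0.1625,-0.0544,0.6]
    - [-11.5,-5.8,69.2,-0.0487,-0.1625,-0.0544,0.6]
    - [-11.5,-5.8,69.2,-0.0487,-0.1625,-0.0544,0.6]
    - [-11.5,-5.8,69.2,-0.0487,-0.1625,-0.0544,0.6]
    - [-11.5,-5.8,69.2,-0.0487,-0.1625,-0.0544,0.6]
    - [-11.5,-5.8,69.2,-0.0487,-0.1625,-0.0544,0.6]
    - [-11.5,-5.8,69.2,-0.0487,-0.1625,-0.0544,0.6]
    - [-11.5,-5.8,69.2,-0.0487,-0.1625,-0.0544,0.6]
    - [-11.5,-5.8,69.2,-0.0487,-0.1625,-0.1,0.6]
    - [-11.5,-5.8,69.2,-0.0487,-0.1625,-0.13,0.6]
    - [-11.5,-5.8,69.2,-0.0487,-0.1625,-0.15,0.6]
    - [-11.5,-5.8,69.2,-0.0487,-0.1625,-0.1655,0.6]
    - [-11.5,-5.8,69.2,-0.0487,-0.1625,-0.1655,0.6]
    - [-11.5,-5.8,69.2,-0.0487,-0.1625,-0.1655,0.0]
    - [-11.5,-5.8,69.2,-0.0487,-0.1625,-0.1655,0.0]
    - [-11.5,-5.8,69.2,-0.0487,-0.1625,-0.1655,0.0]
    - [-11.5,-5.8,69.2,-0.0487,-0.1625,-0.1655,0.0]
    - [-11.5,-5.8,69.2,-0.0487,-0.1625,-0.1655,0.0]

```text
t: 26.2
ee_pos: [0.4418, -0.2914, 0.0397]
tool_rot: [0.97, -0.241, 0.001, -0.0]
ft_force: [0.5, 1.1, 3.7]
gripper_width: 0.0275
```

Run:
```python
from look import *
plan(cp(.15,.20),cp(.15,.08))
```

```text
t 26.2 pos [ 0.4418 -0.2914  0.0397] w 0.0275 f [0.5 1.1 3.7]
 turn [11.4, 5.9, -69.1] shift [0.1557, 0.4033, 0.2211] rows>=9.7 abs [0.598 0.112 0.261]
 turn [11.4, 5.9, -69.1] shift [0.1589, 0.4281, 0.1038] rows>=2.4 abs [0.601 0.137 0.143]
```

Emit:
step_arm:
  commands:
    - [0,0,0,0,0,0.03,0]
    - [0,0,0,0,0,0.08,0]
    - [0,0,0,0.01,0.03,0.13,0]
    - [11.4,5.9,-69.1,0.1557,0.4033,0.2211,0]
    - [11.4,5.9,-69.1,0.1557,0.4033,0.2211,0]
    - [11.4,5.9,-69.1,0.1557,0.4033,0.2211,0]
    - [11.4,5.9,-69.1,0.1557,0.4033,0.2211,0]
    - [11.4,5.9,-69.1,0.1557,0.4033,0.2211,0]
    - [11.4,5.9,-69.1,0.1557,0.4033,0.2211,0]
    - [11.4,5.9,-69.1,0.1557,0.4033,0.2211,0]
    - [11.4,5.9,-69.1,0.1557,0.4033,0.2211,0]
    - [11.4,5.9,-69.1,0.1557,0.4033,0.2211,0]
    - [11.4,5.9,-69.1,0.1557,0.4033,0.2211,0]
    - [11.4,5.9,-69.1,0.1589,0.4281,0.1038,0]
    - [11.4,5.9,-69.1,0.1589,0.4281,0.1038,0]
    - [11.4,5.9,-69.1,0.1589,0.4281,0.1038,0]
    - [11.4,5.9,-69.1,0.1589,0.4281,0.1038,0]
    - [11.4,5.9,-69.1,0.1589,0.4281,0.1038,0]

```text
t: 28.0
ee_pos: [0.6011, 0.1359, 0.144]
tool_rot: [-0.657, 0.747, 0.068, 0.079]
ft_force: [0.8, -0.1, -0.8]
gripper_width: 0.0282
```

Run:
```python
from look import *
cloc();plan(cp(.15,.0417),cp(.15,.0397),cp(.12,.0397),cp(.0935,.0397),cp(.0885,.0397))
```

```text
chute xyz mm [149.4  -0.5  80.7] f chute [-0.2 -0.8 -0.8]
t 28.0 pos [0.6011 0.1359 0.144 ] w 0.0282 f [ 0.8 -0.1 -0.8]
 turn [0.1, 0.1, -0.0] shift [0.0006, 0.0087, -0.038] rows>=0.8 abs [0.602 0.145 0.106]
 turn [0.1, 0.1, -0.0] shift [0.0007, 0.0091, -0.04] rows>=0.0 abs [0.602 0.145 0.104]
 turn [0.1, 0.1, -0.0] shift [-0.0031, -0.02, -0.0462] rows>=0.6 abs [0.598 0.116 0.098]
 turn [0.1, 0.1, -0.0] shift [-0.0064, -0.0457, -0.0517] rows>=0.5 abs [0.595 0.09  0.092]
 turn [0.1, 0.1, -0.0] shift [-0.007, -0.0506, -0.0528] rows>=0.1 abs [0.594 0.085 0.091]
```

Emit:
step_arm:
  commands:
    - [0,0,0,0,0.004,-0.016,0]
    - [0,0,0,0.0005,0.007,-0.028,0]
    - [0,0,0,0.0007,0.0087,-0.036,0]
    - [0,0,0,0.0007,0.0091,-0.0395,0]
    - [0,0,0,0.0007,0.0091,-0.0395,0]
    - [0,0,0,-0.0012,-0.005,-0.0425,0]
    - [0,0,0,-0.003,-0.02,-0.0457,0]
    - [0,0,0,-0.0043,-0.03,-0.0479,0]
    - [0,0,0,-0.0055,-0.039,-0.0498,0]
    - [0,0,0,-0.0064,-0.0457,-0.0512,0]
    - [0,0,0,-0.0064,-0.0457,-0.0512,0]

```text
t: 29.1
ee_pos: [0.5945, 0.089, 0.0926]
tool_rot: [-0.657, 0.747, 0.068, 0.078]
ft_force: [0.2, 0.1, -0.4]
gripper_width: 0.0281
```

Run:
```python
from look import *
cloc();plan(cp(.09,.0397),cp(.088,.0397))
```

```text
chute xyz mm [92.4  0.1 40.3] f chute [ 0.1 -0.2 -0.4]
t 29.1 pos [0.5945 0.089  0.0926] w 0.0281 f [ 0.2  0.1 -0.4]
 turn [0.1, 0.0, 0.0] shift [-0.0002, -0.0022, -0.0011] rows>=0.0 abs [0.594 0.087 0.092]
 turn [0.1, 0.0, 0.0] shift [-0.0005, -0.0042, -0.0015] rows>=0.0 abs [0.594 0.085 0.091]
```

Emit:
step_arm:
  commands:
    - [0,0,0,-0.0002,-0.0015,-0.0006,0]
    - [0,0,0,-0.0003,-0.003,-0.001,0]
    - [0,0,0,-0.0004,-0.0042,-0.0013,0]
    - [0,0,0,-0.0004,-0.0042,-0.0013,0]

```text
t: 29.5
ee_pos: [0.5944, 0.0855, 0.0915]
tool_rot: [-0.657, 0.747, 0.068, 0.079]
ft_force: [0.3, 1.7, -1.4]
gripper_width: 0.0282
```

Run:
```python
from look import *
cloc();plan(cp(.086,.0397))
```

```text
chute xyz mm [88.8 -0.3 39.9] f chute [ 1.4 -0.1 -1.7]
t 29.5 pos [0.5944 0.0855 0.0915] w 0.0282 f [ 0.3  1.7 -1.4]
 turn [0.0, 0.1, 0.0] shift [-0.0007, -0.0026, -0.0008] rows>=0.1 abs [0.594 0.083 0.091]
```

Emit:
step_arm:
  commands:
    - [0,0,0,-0.0002,-0.0015,-0.0004,0]
    - [0,0,0,-0.0004,-0.003,-0.0007,0]
    - [0,0,0,-0.0004,-0.003,-0.0007,0]

```text
t: 29.8
ee_pos: [0.5949, 0.0848, 0.0917]
tool_rot: [-0.657, 0.747, 0.069, 0.081]
ft_force: [0.0, 7.6, 1.4]
gripper_width: 0.0284
```

Run:
```python
from look import *
cloc()
```

```text
chute xyz mm [88.2 -0.9 40.2] f chute [ 7.7  1.  -0.2]
```

Emit:
step_arm:
  commands:
    - [0,0,0,0,0.001,0,0.2]
    - [0,0,0,0,0.001,0,0.5]
    - [0,0,0,0,0.001,0,0.6]
    - [0,0,0,0,0.001,0,0.6]
    - [0,0,0,-0.001,-0.005,0.03,0.6]
    - [0,0,0,-0.003,-0.017,0.08,0.6]
    - [0,0,0,-0.02,-0.03,0.12,0.6]
    - [0,0,0,-0.06,-0.08,0.12,0.6]
    - [0,0,0,-0.08,-0.13,0.12,0.6]
    - [0,0,0,-0.1,-0.18,0.12,0.6]
    - [0,0,0,-0.1,-0.23,0.12,0.6]
    - [0,0,0,-0.1,-0.23,0.12,0.6]

```text
t: 31.0
ee_pos: [0.4937, -0.1487, 0.212]
tool_rot: [-0.656, 0.748, 0.068, 0.081]
ft_force: [0.1, 0.9, 0.3]
gripper_width: 0.0525
```

```bash
python3 nxt.py 3 -a;  python3 - <<'E'
from look import *
pair("p10.png",(90,170,300,320),(190,150,390,240),4)
E
```

```text
0 both [ 0.5453 -0.4545  0.2984] -24.14 scene only [ 0.5435 -0.4545  0.32  ] -12.39
1 both [ 0.535  -0.2147  0.896 ] -21.56 scene only [ 0.4357 -0.122   0.4163] -6.86
2 both [ 0.5807 -0.086   0.3615] -5.05 scene only [ 0.576  -0.1069  0.1796] -0.58
3 both [ 0.6145 -0.329  -0.4705] -20.8 scene only [ 0.614  -0.3289 -0.413 ] -12.92
4 both [ 0.3944 -0.2179 -0.5142] -19.68 scene only [ 0.4439 -0.284  -0.7606] -2.12
use [ 0.614  -0.3289 -0.413 ]
t 31.1 pos [ 0.4942 -0.148   0.2116] w 0.0522 f [-0.5 -0.4 -0.6]
 turn [-11.5, -6.2, 73.6] shift [0.1198, -0.1809, -0.0616] rows>=8.7 abs [ 0.614 -0.329  0.15 ]
 turn [-11.5, -6.2, 73.6] shift [0.1198, -0.1809, -0.1316] rows>=1.4 abs [ 0.614 -0.329  0.08 ]
 turn [-11.5, -6.2, 73.6] shift [0.1198, -0.1809, -0.1731] rows>=0.8 abs [ 0.614 -0.329  0.038]
```

View pics/p10.png

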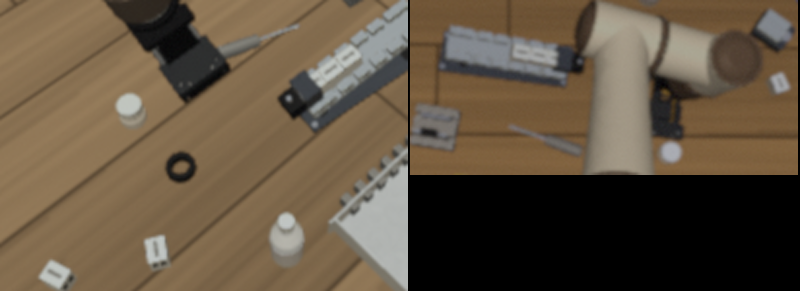

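Emit:
step_arm:
  commands:
    - [-11.5,-6,68.6,0.1226,-0.1807,-0.0616,0.6]
    - [-11.5,-6,68.6,0.1226,-0.1807,-0.0616,0.6]
    - [-11.5,-6,68.6,0.1226,-0.1807,-0.0616,0.6]
    - [-11.5,-6,68.6,0.1226,-0.1807,-0.0616,0.6]
    - [-11.5,-6,68.6,0.1226,-0.1807,-0.0616,0.6]
    - [-11.5,-6,68.6,0.1226,-0.1807,-0.0616,0.6]
    - [-11.5,-6,68.6,0.1226,-0.1807,-0.0616,0.6]
    - [-11.5,-6,68.6,0.1226,-0.1807,-0.0616,0.6]
    - [-11.5,-6,68.6,0.1226,-0.1807,-0.0616,0.6]
    - [-11.5,-6,68.6,0.1226,-0.1807,-0.105,0.6]
    - [-11.5,-6,68.6,0.1226,-0.1807,-0.13,0.6]
    - [-11.5,-6,68.6,0.1226,-0.1807,-0.13,0.6]
    - [-11.5,-6,68.6,0.1226,-0.1807,-0.13,0.6]

```text
t: 32.5
ee_pos: [0.6179, -0.326, 0.0819]
tool_rot: [0.969, -0.246, 0.001, -0.002]
ft_force: [0.6, -0.0, 0.1]
gripper_width: 0.0519
```

Run:
```python
from look import *
plan(mp([.6168,-.3287,-.505],.0385))
crop("scene",(135,250,205,320),8,[],"p11.png")
```

```text
t 32.5 pos [ 0.6179 -0.326   0.0819] w 0.0519 f [ 0.6 -0.   0.1]
 turn [-0.2, 0.1, -0.4] shift [-0.0011, -0.0027, -0.0434] rows>=0.9 abs [ 0.617 -0.329  0.038]
```

View pics/p11.png

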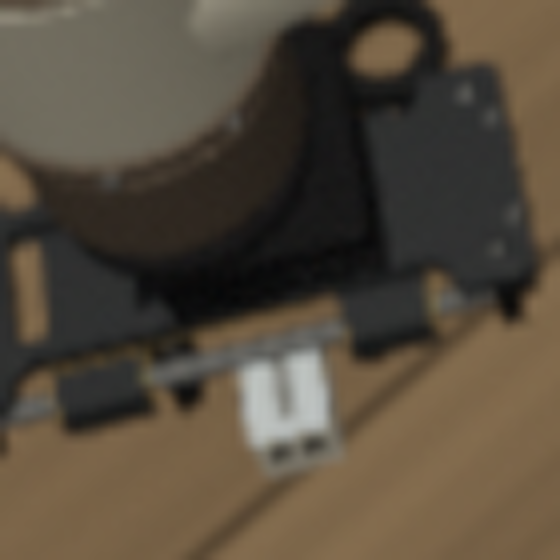

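Emit:
step_arm:
  commands:
    - [0,0,-0.4,-0.001,-0.002,-0.02,0.6]
    - [0,0,-0.4,-0.001,-0.0025,-0.035,0.6]
    - [0,0,-0.4,-0.001,-0.0025,-0.043,0.6]
    - [0,0,-0.4,-0.001,-0.0025,-0.043,0.6]
    - [0,0,-0.4,-0.001,-0.0025,-0.043,0]
    - [0,0,-0.4,-0.001,-0.0025,-0.043,0]
    - [0,0,-0.4,-0.001,-0.0025,-0.043,0]
    - [0,0,-0.4,-0.001,-0.0025,-0.043,0]
    - [0,0,-0.4,-0.001,-0.0025,-0.043,0]

```text
t: 33.45
ee_pos: [0.6179, -0.329, 0.0408]
tool_rot: [0.968, -0.249, 0.002, -0.002]
ft_force: [-0.6, -0.2, 1.1]
gripper_width: 0.0279
```

Run:
```python
from look import *
plan(cp(.18,.20),cp(.18,.08))
```

```text
t 33.5 pos [ 0.6179 -0.329   0.0408] w 0.0279 f [-0.6 -0.2  1.1]
 turn [11.4, 6.1, -68.1] shift [-0.0167, 0.47, 0.2263] rows>=10.4 abs [0.601 0.141 0.267]
 turn [11.4, 6.1, -68.1] shift [-0.0135, 0.4947, 0.1089] rows>=2.4 abs [0.604 0.166 0.15 ]
```

Emit:
step_arm:
  commands:
    - [0,0,0,0,0,0.03,0]
    - [0,0,0,0,0,0.08,0]
    - [0,0,0,0,0,0.13,0]
    - [0,0,0,0,0.02,0.17,0]
    - [11.4,6.1,-68.1,-0.0167,0.47,0.2263,0]
    - [11.4,6.1,-68.1,-0.0167,0.47,0.2263,0]
    - [11.4,6.1,-68.1,-0.0167,0.47,0.2263,0]
    - [11.4,6.1,-68.1,-0.0167,0.47,0.2263,0]
    - [11.4,6.1,-68.1,-0.0167,0.47,0.2263,0]
    - [11.4,6.1,-68.1,-0.0167,0.47,0.2263,0]
    - [11.4,6.1,-68.1,-0.0167,0.47,0.2263,0]
    - [11.4,6.1,-68.1,-0.0167,0.47,0.2263,0]
    - [11.4,6.1,-68.1,-0.0167,0.47,0.2263,0]
    - [11.4,6.1,-68.1,-0.0167,0.47,0.2263,0]
    - [11.4,6.1,-68.1,-0.0167,0.47,0.2263,0]
    - [11.4,6.1,-68.1,-0.0135,0.4947,0.1089,0]
    - [11.4,6.1,-68.1,-0.0135,0.4947,0.1089,0]
    - [11.4,6.1,-68.1,-0.0135,0.4947,0.1089,0]
    - [11.4,6.1,-68.1,-0.0135,0.4947,0.1089,0]
    - [11.4,6.1,-68.1,-0.0135,0.4947,0.1089,0]

```text
t: 35.45
ee_pos: [0.6052, 0.1644, 0.1501]
tool_rot: [-0.657, 0.747, 0.068, 0.078]
ft_force: [0.2, -0.0, 0.0]
gripper_width: 0.0279
```

Run:
```python
from look import *
cloc();plan(cp(.18,.0412),cp(.15,.0412),cp(.13,.0412))
```

```text
chute xyz mm [178.9  -1.   80.7] f chute [-0.  -0.2  0. ]
t 35.5 pos [0.6052 0.1644 0.1501] w 0.0279 f [ 0.2 -0.   0. ]
 turn [0.1, 0.1, 0.0] shift [0.0002, 0.0094, -0.0384] rows>=0.8 abs [0.605 0.174 0.112]
 turn [0.1, 0.1, 0.0] shift [-0.0035, -0.0197, -0.0447] rows>=0.6 abs [0.602 0.145 0.105]
 turn [0.1, 0.1, 0.0] shift [-0.006, -0.0391, -0.0488] rows>=0.4 abs [0.599 0.125 0.101]
```

Emit:
step_arm:
  commands:
    - [0,0,0,0,0.004,-0.016,0]
    - [0,0,0,0,0.007,-0.028,0]
    - [0,0,0,0.0002,0.0087,-0.036,0]
    - [0,0,0,0.0002,0.0094,-0.0384,0]
    - [0,0,0,0.0002,0.0094,-0.0384,0]
    - [0,0,0,-0.0017,-0.005,-0.0414,0]
    - [0,0,0,-0.0035,-0.0197,-0.0446,0]
    - [0,0,0,-0.0047,-0.029,-0.0466,0]
    - [0,0,0,-0.006,-0.0385,-0.0486,0]
    - [0,0,0,-0.006,-0.0385,-0.0486,0]

```text
t: 36.45
ee_pos: [0.5989, 0.1242, 0.1013]
tool_rot: [-0.656, 0.748, 0.068, 0.078]
ft_force: [-0.7, 1.0, -0.6]
gripper_width: 0.0279
```

Run:
```python
from look import *
cloc();plan(cp(.126,.0410),cp(.123,.0410))
```

```text
chute xyz mm [128.9   0.2  41.4] f chute [ 0.8  0.8 -0.8]
t 36.5 pos [0.5989 0.1242 0.1013] w 0.0279 f [-0.7  1.  -0.6]
 turn [0.1, 0.0, 0.1] shift [-0.0002, -0.0028, -0.001] rows>=0.1 abs [0.599 0.121 0.1  ]
 turn [0.1, 0.0, 0.1] shift [-0.0006, -0.0057, -0.0016] rows>=0.1 abs [0.598 0.119 0.1  ]
```

Emit:
step_arm:
  commands:
    - [0,0,0,-0.0002,-0.0015,-0.0006,0]
    - [0,0,0,-0.0003,-0.003,-0.001,0]
    - [0,0,0,-0.0005,-0.0045,-0.0013,0]
    - [0,0,0,-0.0006,-0.0055,-0.0016,0]
    - [0,0,0,-0.0006,-0.0055,-0.0016,0]

```text
t: 36.95
ee_pos: [0.5989, 0.1211, 0.1005]
tool_rot: [-0.656, 0.747, 0.069, 0.08]
ft_force: [-0.1, 6.5, 1.4]
gripper_width: 0.028
```

Run:
```python
from look import *
cloc()
```

```text
chute xyz mm [125.8  -0.2  41.2] f chute [6.6 0.9 0. ]
```

Four modules are closed up (TCP at 125.8 mm against a nominal 126 mm, 6.6 N against the stop). Releasing, then on to the last one.

Emit:
step_arm:
  commands:
    - [0,0,0,0,0.001,0,0.2]
    - [0,0,0,0,0.001,0,0.5]
    - [0,0,0,0,0.001,0,0.6]
    - [0,0,0,0,0.001,0,0.6]
    - [0,0,0,-0.001,-0.005,0.03,0.6]
    - [0,0,0,-0.003,-0.017,0.08,0.6]
    - [0,0,0,-0.02,-0.03,0.12,0.6]
    - [0,0,0,-0.06,-0.08,0.12,0.6]
    - [0,0,0,-0.08,-0.13,0.12,0.6]
    - [0,0,0,-0.1,-0.18,0.12,0.6]
    - [0,0,0,-0.1,-0.23,0.12,0.6]
    - [0,0,0,-0.1,-0.28,0.12,0.6]
    - [0,0,0,-0.1,-0.28,0.12,0.6]

```text
t: 38.25
ee_pos: [0.4982, -0.1626, 0.2207]
tool_rot: [-0.655, 0.749, 0.068, 0.08]
ft_force: [-1.3, 0.1, 0.2]
gripper_width: 0.0522
```

```bash
python3 nxt.py 0;  python3 - <<'E'
from look import *
pair("p12.png",(90,170,310,320),(190,150,390,240),4)
E
```

```text
0 both [ 0.5452 -0.4545  0.2981] -24.33 scene only [ 0.5435 -0.4546  0.3195] -12.4
use [ 0.5452 -0.4545  0.2981]
t 38.4 pos [ 0.4984 -0.1617  0.2202] w 0.0521 f [ 0.4 -0.5  0. ]
 turn [-9.6, 8.3, -64.9] shift [0.0468, -0.2928, -0.0702] rows>=7.7 abs [ 0.545 -0.455  0.15 ]
 turn [-9.6, 8.3, -64.9] shift [0.0468, -0.2928, -0.1402] rows>=1.4 abs [ 0.545 -0.455  0.08 ]
 turn [-9.6, 8.3, -64.9] shift [0.0468, -0.2928, -0.1817] rows>=0.8 abs [ 0.545 -0.455  0.038]
```

View pics/p12.png

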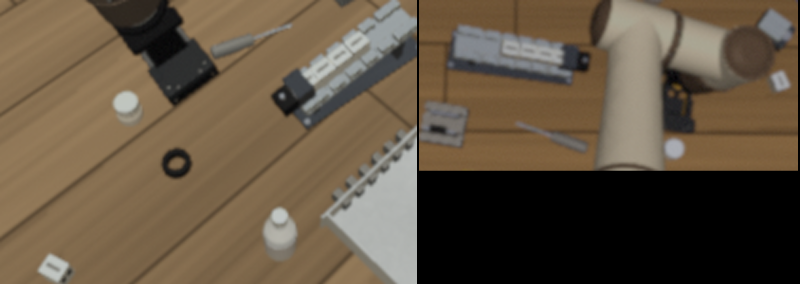

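Emit:
step_arm:
  commands:
    - [-9.6,8.3,-64.9,0.0468,-0.2928,-0.0702,0.6]
    - [-9.6,8.3,-64.9,0.0468,-0.2928,-0.0702,0.6]
    - [-9.6,8.3,-64.9,0.0468,-0.2928,-0.0702,0.6]
    - [-9.6,8.3,-64.9,0.0468,-0.2928,-0.0702,0.6]
    - [-9.6,8.3,-64.9,0.0468,-0.2928,-0.0702,0.6]
    - [-9.6,8.3,-64.9,0.0468,-0.2928,-0.0702,0.6]
    - [-9.6,8.3,-64.9,0.0468,-0.2928,-0.0702,0.6]
    - [-9.6,8.3,-64.9,0.0468,-0.2928,-0.0702,0.6]
    - [-9.6,8.3,-64.9,0.0468,-0.2928,-0.11,0.6]
    - [-9.6,8.3,-64.9,0.0468,-0.2928,-0.135,0.6]
    - [-9.6,8.3,-64.9,0.0468,-0.2928,-0.135,0.6]
    - [-9.6,8.3,-64.9,0.0468,-0.2928,-0.135,0.6]

```text
t: 39.65
ee_pos: [0.5464, -0.4512, 0.0856]
tool_rot: [-0.152, 0.988, 0.0, 0.001]
ft_force: [0.8, -1.1, 0.4]
gripper_width: 0.0521
```

Run:
```python
from look import *
plan(mp(np.load("cur.npy"),.0385))
pair("p13.png",(70,250,150,340),(350,160,450,240))
```

```text
t 39.6 pos [ 0.5464 -0.4512  0.0856] w 0.0521 f [ 0.8 -1.1  0.4]
 turn [-0.0, 0.1, -0.4] shift [-0.0011, -0.0033, -0.0471] rows>=0.9 abs [ 0.545 -0.455  0.038]
```

View pics/p13.png

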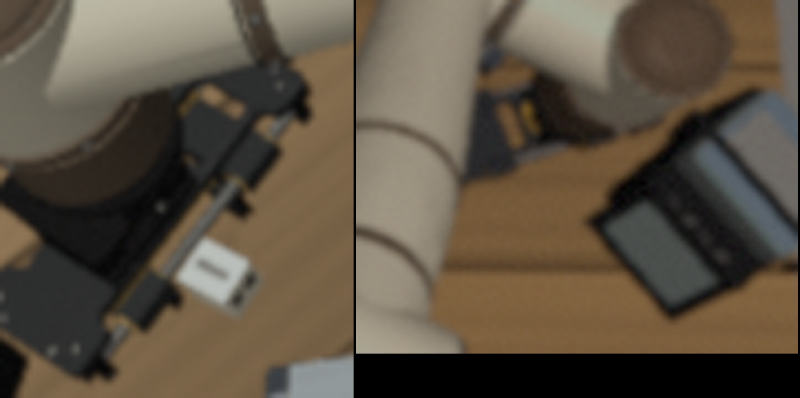

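Emit:
step_arm:
  commands:
    - [0,0,-0.4,-0.001,-0.002,-0.02,0.6]
    - [0,0,-0.4,-0.001,-0.003,-0.036,0.6]
    - [0,0,-0.4,-0.001,-0.003,-0.0465,0.6]
    - [0,0,-0.4,-0.001,-0.003,-0.0465,0.6]
    - [0,0,-0.4,-0.001,-0.003,-0.0465,0]
    - [0,0,-0.4,-0.001,-0.003,-0.0465,0]
    - [0,0,-0.4,-0.001,-0.003,-0.0465,0]
    - [0,0,-0.4,-0.001,-0.003,-0.0465,0]
    - [0,0,-0.4,-0.001,-0.003,-0.0465,0]

```text
t: 40.65
ee_pos: [0.5463, -0.4553, 0.0417]
tool_rot: [-0.148, 0.989, -0.001, 0.003]
ft_force: [0.3, -1.1, 1.8]
gripper_width: 0.0279
```

Run:
```python
from look import *
plan(cp(.21,.20),cp(.21,.08))
```

```text
t 40.6 pos [ 0.5463 -0.4553  0.0417] w 0.0279 f [ 0.3 -1.1  1.8]
 turn [9.6, -7.9, 65.4] shift [0.0587, 0.6254, 0.2316] rows>=13.4 abs [0.605 0.17  0.273]
 turn [9.6, -7.9, 65.4] shift [0.0619, 0.6501, 0.1142] rows>=2.4 abs [0.608 0.195 0.156]
```

Emit:
step_arm:
  commands:
    - [0,0,0,0,0,0.03,0]
    - [0,0,0,0,0,0.08,0]
    - [0,0,0,0,0,0.13,0]
    - [0,0,0,0,0.03,0.17,0]
    - [9.6,-7.9,65.4,0.0587,0.6254,0.2316,0]
    - [9.6,-7.9,65.4,0.0587,0.6254,0.2316,0]
    - [9.6,-7.9,65.4,0.0587,0.6254,0.2316,0]
    - [9.6,-7.9,65.4,0.0587,0.6254,0.2316,0]
    - [9.6,-7.9,65.4,0.0587,0.6254,0.2316,0]
    - [9.6,-7.9,65.4,0.0587,0.6254,0.2316,0]
    - [9.6,-7.9,65.4,0.0587,0.6254,0.2316,0]
    - [9.6,-7.9,65.4,0.0587,0.6254,0.2316,0]
    - [9.6,-7.9,65.4,0.0587,0.6254,0.2316,0]
    - [9.6,-7.9,65.4,0.0587,0.6254,0.2316,0]
    - [9.6,-7.9,65.4,0.0587,0.6254,0.2316,0]
    - [9.6,-7.9,65.4,0.0587,0.6254,0.2316,0]
    - [9.6,-7.9,65.4,0.0587,0.6254,0.2316,0]
    - [9.6,-7.9,65.4,0.0587,0.6254,0.2316,0]
    - [9.6,-7.9,65.4,0.0587,0.6254,0.2316,0]

```text
t: 42.55
ee_pos: [0.6046, 0.1695, 0.273]
tool_rot: [-0.656, 0.747, 0.069, 0.078]
ft_force: [-0.1, 0.2, -0.7]
gripper_width: 0.0279
```

Run:
```python
from look import *
cloc();plan(cp(.21,.08),cp(.21,.05),cp(.21,.0422),cp(.185,.0422),cp(.166,.0422))
```

```text
chute xyz mm [209.3   0.3 199.9] f chute [ 0.1  0.2 -0.7]
t 42.5 pos [0.6046 0.1695 0.273 ] w 0.0279 f [-0.1  0.2 -0.7]
 turn [-0.0, -0.0, 0.1] shift [0.0035, 0.0253, -0.1171] rows>=2.4 abs [0.608 0.195 0.156]
 turn [-0.0, -0.0, 0.1] shift [0.0043, 0.0315, -0.1465] rows>=0.6 abs [0.609 0.201 0.127]
 turn [-0.0, -0.0, 0.1] shift [0.0046, 0.0331, -0.1541] rows>=0.2 abs [0.609 0.203 0.119]
 turn [-0.0, -0.0, 0.1] shift [0.0014, 0.0089, -0.1593] rows>=0.5 abs [0.606 0.178 0.114]
 turn [-0.0, -0.0, 0.1] shift [-0.0009, -0.0095, -0.1633] rows>=0.4 abs [0.604 0.16  0.11 ]
```

Emit:
step_arm:
  commands:
    - [0,0,0.1,0.0015,0.011,-0.05,0]
    - [0,0,0.1,0.003,0.021,-0.098,0]
    - [0,0,0.1,0.0035,0.0253,-0.1171,0]
    - [0,0,0.1,0.004,0.029,-0.134,0]
    - [0,0,0.1,0.0043,0.0315,-0.1465,0]
    - [0,0,0.1,0.0046,0.0331,-0.152,0]
    - [0,0,0.1,0.0046,0.0331,-0.1541,0]
    - [0,0,0.1,0.0046,0.0331,-0.1541,0]
    - [0,0,0.1,0.003,0.021,-0.1567,0]
    - [0,0,0.1,0.0014,0.0089,-0.1593,0]
    - [0,0,0.1,0.0003,0,-0.1612,0]
    - [0,0,0.1,-0.0007,-0.008,-0.163,0]
    - [0,0,0.1,-0.0007,-0.008,-0.163,0]

```text
t: 43.85
ee_pos: [0.6037, 0.16, 0.1098]
tool_rot: [-0.656, 0.747, 0.069, 0.078]
ft_force: [-0.1, 0.8, -0.4]
gripper_width: 0.0281
```

Run:
```python
from look import *
cloc();plan(cp(.162,.0418),cp(.159,.0418))
```

```text
chute xyz mm [166.    0.   42.2] f chute [ 0.7  0.2 -0.5]
t 43.9 pos [0.6037 0.16   0.1098] w 0.0281 f [-0.1  0.8 -0.4]
 turn [0.0, -0.1, 0.1] shift [-0.0005, -0.0038, -0.0013] rows>=0.1 abs [0.603 0.156 0.109]
 turn [0.0, -0.1, 0.1] shift [-0.0008, -0.0067, -0.0019] rows>=0.1 abs [0.603 0.153 0.108]
```

Emit:
step_arm:
  commands:
    - [0,0,0,-0.0002,-0.0015,-0.0006,0]
    - [0,0,0,-0.0003,-0.003,-0.001,0]
    - [0,0,0,-0.0005,-0.0045,-0.0014,0]
    - [0,0,0,-0.0006,-0.0055,-0.0016,0]
    - [0,0,0,-0.0008,-0.0067,-0.0019,0]
    - [0,0,0,-0.0008,-0.0067,-0.0019,0]

```text
t: 44.45
ee_pos: [0.6035, 0.1551, 0.1086]
tool_rot: [-0.656, 0.747, 0.07, 0.08]
ft_force: [0.7, 6.4, 0.1]
gripper_width: 0.0279
```

Run:
```python
from look import *
cloc()
```

```text
chute xyz mm [161.   -0.5  42. ] f chute [ 6.3  0.1 -1.3]
```

Emit:
step_arm:
  commands:
    - [0,0,0,0,-0.001,0,0.2]
    - [0,0,0,0,-0.001,0,0.5]
    - [0,0,0,0,0,0,0.6]
    - [0,0,0,0,0,0,0.6]
    - [0,0,0,-0.001,-0.006,0.03,0.6]
    - [0,0,0,-0.003,-0.017,0.08,0.6]
    - [0,0,0,-0.02,-0.03,0.12,0.6]
    - [0,0,0,-0.06,-0.08,0.12,0.6]
    - [0,0,0,-0.1,-0.13,0.12,0.6]
    - [0,0,0,-0.13,-0.17,0.12,0.6]
    - [0,0,0,-0.15,-0.22,0.12,0.6]
    - [0,0,0,-0.17,-0.27,0.12,0.6]
    - [0,0,0,-0.17,-0.27,0.12,0.6]

```text
t: 45.75
ee_pos: [0.4316, -0.1172, 0.229]
tool_rot: [-0.656, 0.747, 0.069, 0.08]
ft_force: [1.3, -0.2, 0.3]
gripper_width: 0.0524
```

```bash
cat > row.py <<'E'
from look import *
import sys
G=(0,255,0);m=1e-3
L=[]
for k in range(6):
    x=36*k; L.append((cw(pc,np.array([[x,-14,0],[x,-14,38],[x,14,38],[x,14,0]])*m if 0 else np.array([[x,-14,38],[x,14,38]])*m),G))
L.append((cw(pc,np.array([[0,14,38],[180,14,38]])*m),G));L.append((cw(pc,np.array([[0,-14,38],[180,-14,38]])*m),G))
def go(name,L=L):
    for n,b,k in(("scene",(225,160,315,240),8),("top",(195,150,295,205),8)):
        im=env.snapshot(n); crop(n,b,k,[],f"{name}_{n}.png",im=im); crop(n,b,k,L,f"{name}_{n}_o.png",im=im)
go(sys.argv[1])
plan()
E
python3 row.py r1
```

```text
t 45.9 pos [ 0.4316 -0.1181  0.2288] w 0.0520 f [-0.   0.4 -0.4]
```

View pics/r1_scene.png

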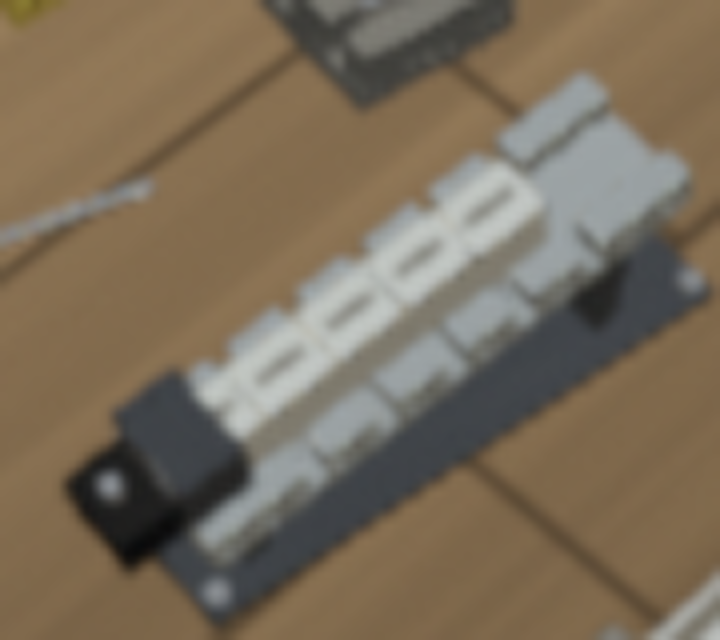

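View pics/r1_scene_o.png

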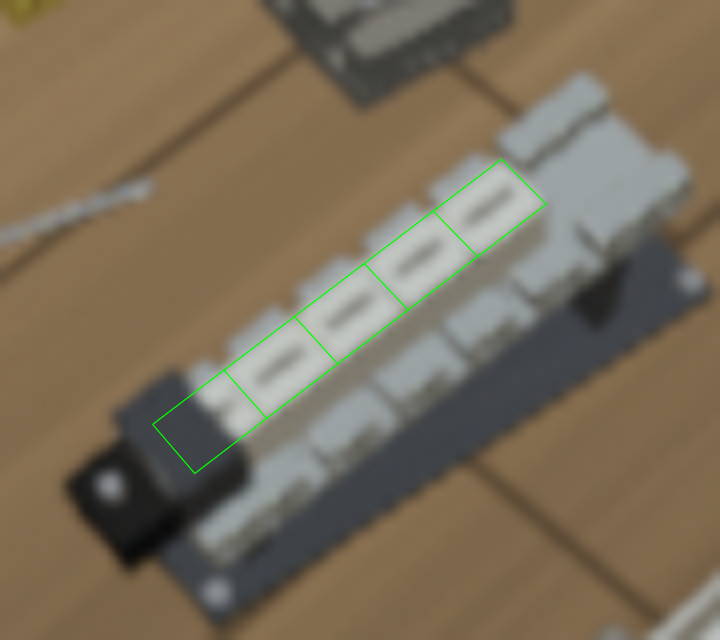

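View pics/r1_top_o.png

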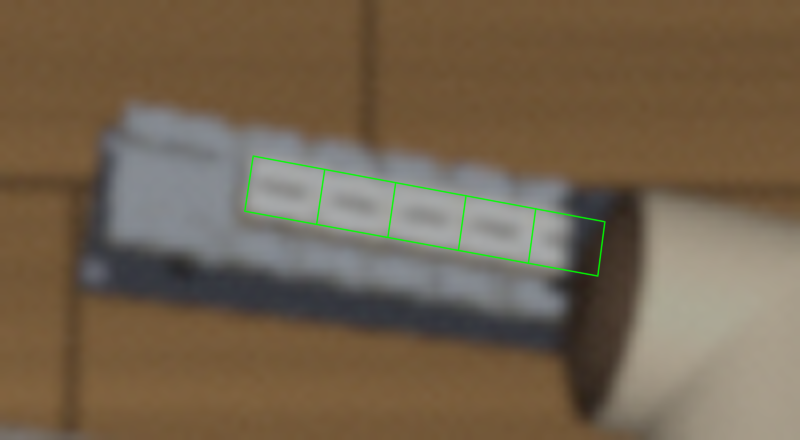

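All five modules sit upright in the chute with no gaps: the tops line up with the model outline from the stop to 180 mm in both pictures. Slot 5 is free, so I'll fetch the keeper.

Run:
```python
from look import *
plan(bp(.23,-1),bp(.15,-1),bp(.0895,-1))
pair("q1.png",(245,120,305,180),(170,185,240,245))
```

```text
t 45.9 pos [ 0.4316 -0.1181  0.2288] w 0.0520 f [-0.   0.4 -0.4]
 turn [-12.0, 1.8, -1.1] shift [-0.003, 0.3888, 0.0012] rows>=7.8 abs [0.429 0.271 0.23 ]
 turn [-12.0, 1.8, -1.1] shift [-0.003, 0.3888, -0.0788] rows>=1.6 abs [0.429 0.271 0.15 ]
 turn [-12.0, 1.8, -1.1] shift [-0.003, 0.3888, -0.1393] rows>=1.2 abs [0.429 0.271 0.09 ]
```

View pics/q1.png

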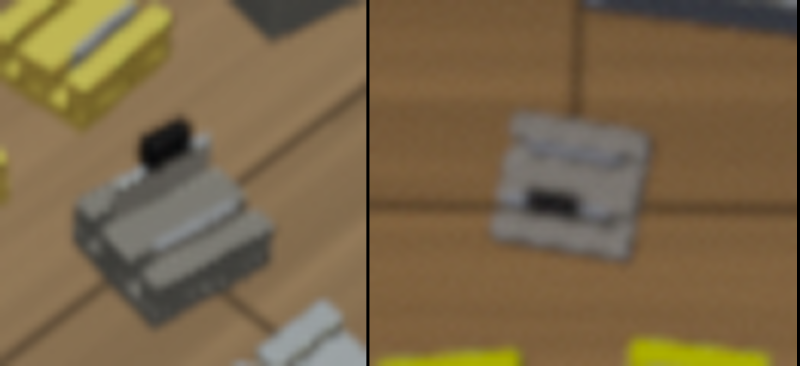

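Run:
```python
from look import *
b=np.load("blk.npy"); c,s=np.cos(b[2]),np.sin(b[2])
ims={n:env.snapshot(n) for n in("top","scene")}
for n,w in(("top",(192,210,208,226)),("scene",(264,135,280,150))):
    im=ims[n].astype(float).sum(2); x0,y0,x1,y1=w; sub=im[y0:y1,x0:x1]; m=np.clip(250-sub,0,None); 
    yy,xx=np.mgrid[y0:y1,x0:x1]; u=(m*xx).sum()/m.sum(); v=(m*yy).sum()/m.sum()
    for z in(.08,.09): 
        X=ray(n,(u,v),z); d=X[:2]-b[:2]; print(n,(u.round(1),v.round(1)),X.round(4),"block xy",(c*d[0]+s*d[1]).round(4),(-s*d[0]+c*d[1]).round(4))
```

```text
top (np.float64(199.5), np.float64(217.9)) [0.4293 0.2742 0.08  ] block xy 0.0002 0.0036
top (np.float64(199.5), np.float64(217.9)) [0.4281 0.2731 0.09  ] block xy -0.0009 0.0023
scene (np.float64(271.5), np.float64(143.5)) [0.4298 0.2735 0.08  ] block xy 0.0007 0.0029
scene (np.float64(271.5), np.float64(143.5)) [0.4357 0.2664 0.09  ] block xy 0.0077 -0.0032
```

Emit:
step_arm:
  commands:
    - [-12,1.8,-1.1,-0.003,0.391,0.0012,0.5]
    - [-12,1.8,-1.1,-0.003,0.391,0.0012,0.5]
    - [-12,1.8,-1.1,-0.003,0.391,0.0012,0.5]
    - [-12,1.8,-1.1,-0.003,0.391,0.0012,0.5]
    - [-12,1.8,-1.1,-0.003,0.391,0.0012,0.5]
    - [-12,1.8,-1.1,-0.003,0.391,0.0012,0.5]
    - [-12,1.8,-1.1,-0.003,0.391,0.0012,0.5]
    - [-12,1.8,-1.1,-0.003,0.391,0.0012,0.5]
    - [-12,1.8,-1.1,-0.003,0.391,0.0012,0.5]
    - [-12,1.8,-1.1,-0.003,0.391,-0.045,0.5]
    - [-12,1.8,-1.1,-0.003,0.391,-0.0788,0.5]
    - [-12,1.8,-1.1,-0.003,0.391,-0.0788,0.5]
    - [-12,1.8,-1.1,-0.003,0.391,-0.0788,0.5]

```text
t: 47.35
ee_pos: [0.4309, 0.277, 0.1502]
tool_rot: [-0.654, 0.757, 0.0, -0.001]
ft_force: [0.4, 0.0, 0.9]
gripper_width: 0.0437
```

Run:
```python
from look import *
plan(bp(.0895,-1,0,.002))
pair("q2.png",(245,105,305,175),(170,185,240,245))
```

```text
t 47.4 pos [0.4309 0.277  0.1502] w 0.0437 f [0.4 0.  0.9]
 turn [0.0, -0.1, -0.4] shift [-0.002, -0.0043, -0.0607] rows>=1.2 abs [0.429 0.273 0.09 ]
```

View pics/q2.png

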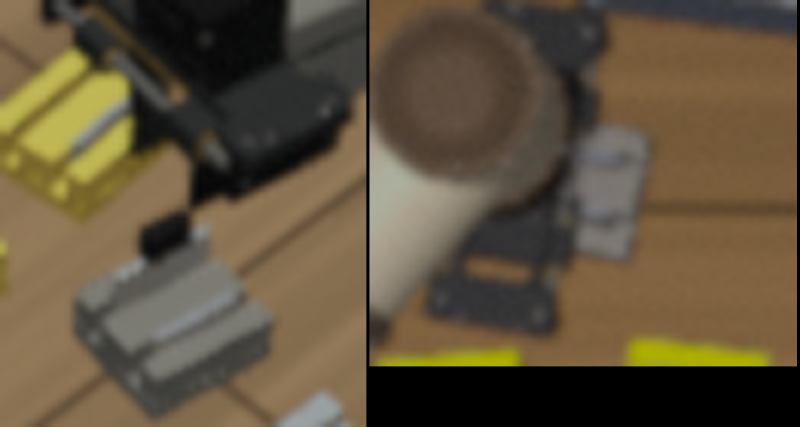

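Emit:
step_arm:
  commands:
    - [0,0,-0.4,-0.001,-0.003,-0.02,0.5]
    - [0,0,-0.4,-0.002,-0.0043,-0.04,0.5]
    - [0,0,-0.4,-0.002,-0.0043,-0.055,0.5]
    - [0,0,-0.4,-0.002,-0.0043,-0.0605,0.5]
    - [0,0,-0.4,-0.002,-0.0043,-0.0605,0.5]
    - [0,0,-0.4,-0.002,-0.0043,-0.0605,0.2]
    - [0,0,-0.4,-0.002,-0.0043,-0.0605,0.0]
    - [0,0,-0.4,-0.002,-0.0043,-0.0605,0.0]
    - [0,0,-0.4,-0.002,-0.0043,-0.0605,0.0]
    - [0,0,-0.4,-0.002,-0.0043,-0.0605,0.0]

```text
t: 48.45
ee_pos: [0.4299, 0.2734, 0.0917]
tool_rot: [-0.651, 0.759, 0.001, 0.002]
ft_force: [-0.3, -0.9, 2.5]
gripper_width: 0.0141
```

Run:
```python
from look import *
plan(bp(.0895,-1,0,.002),bp(.25,-1,0,.002),kp(.1865,0,0,.20),kp(.1865,0,0,.12))
```

```text
t 48.5 pos [0.4299 0.2734 0.0917] w 0.0141 f [-0.3 -0.9  2.5]
 turn [-0.2, 0.1, 0.0] shift [-0.001, -0.0007, -0.0022] rows>=0.0 abs [0.429 0.273 0.09 ]
 turn [-0.2, 0.1, 0.0] shift [-0.001, -0.0007, 0.1583] rows>=3.2 abs [0.429 0.273 0.25 ]
 turn [7.8, -10.7, 91.1] shift [0.1722, -0.1261, 0.1768] rows>=10.7 abs [0.602 0.147 0.268]
 turn [7.8, -10.7, 91.1] shift [0.1743, -0.1096, 0.0985] rows>=1.6 abs [0.604 0.164 0.19 ]
```

Emit:
step_arm:
  commands:
    - [0,0,0,0,0,0.01,0]
    - [0,0,0,0,0,0.03,0]
    - [0,0,0,0,0,0.07,0]
    - [0,0,0,0,0,0.12,0]
    - [0,0,0,0,0,0.16,0]
    - [7.8,-10.7,91.1,0.1722,-0.1261,0.1768,0]
    - [7.8,-10.7,91.1,0.1722,-0.1261,0.1768,0]
    - [7.8,-10.7,91.1,0.1722,-0.1261,0.1768,0]
    - [7.8,-10.7,91.1,0.1722,-0.1261,0.1768,0]
    - [7.8,-10.7,91.1,0.1722,-0.1261,0.1768,0]
    - [7.8,-10.7,91.1,0.1722,-0.1261,0.1768,0]
    - [7.8,-10.7,91.1,0.1722,-0.1261,0.1768,0]
    - [7.8,-10.7,91.1,0.1722,-0.1261,0.1768,0]
    - [7.8,-10.7,91.1,0.1722,-0.1261,0.1768,0]
    - [7.8,-10.7,91.1,0.1722,-0.1261,0.1768,0]
    - [7.8,-10.7,91.1,0.1722,-0.1261,0.1768,0]
    - [7.8,-10.7,91.1,0.1722,-0.1261,0.1768,0]
    - [7.8,-10.7,91.1,0.1722,-0.1261,0.1768,0]

```text
t: 50.25
ee_pos: [0.6019, 0.147, 0.2688]
tool_rot: [0.992, -0.064, 0.006, -0.104]
ft_force: [0.6, 0.2, -0.9]
gripper_width: 0.0141
```

Run:
```python
from look import *
cloc();plan(kp(.1865,0,0,.135))
pair("q3.png",(235,115,325,215),(170,120,270,215))
```

```text
chute xyz mm [1.863e+02 1.000e-01 2.004e+02] f chute [ 0.1 -0.6 -0.9]
t 50.2 pos [0.6019 0.147  0.2688] w 0.0141 f [ 0.6  0.2 -0.9]
 turn [0.0, -0.1, 0.0] shift [0.0019, 0.0137, -0.064] rows>=1.3 abs [0.604 0.161 0.205]
```

View pics/q3.png

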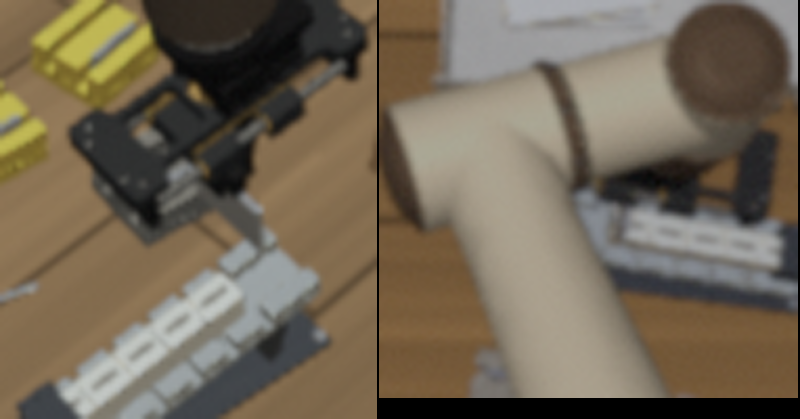

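Emit:
step_arm:
  commands:
    - [0,0,0,0.0012,0.009,-0.04,0]
    - [0,0,0,0.002,0.0145,-0.066,0]
    - [0,0,0,0.0024,0.017,-0.08,0]
    - [0,0,0,0.0027,0.0194,-0.0915,0]
    - [0,0,0,0.0027,0.0194,-0.0915,0]
    - [0,0,0,0.0027,0.0194,-0.0915,0]

```text
t: 50.95
ee_pos: [0.6053, 0.1667, 0.1782]
tool_rot: [0.992, -0.064, 0.007, -0.104]
ft_force: [-0.6, -0.1, -1.0]
gripper_width: 0.0138
```

Run:
```python
from look import *
cloc();plan(kp(.1865,0,0,.095),kp(.1865,0,0,.088),kp(.1865,0,0,.0785))
S=[]
for y in(-.035,.035): S.append((kp(.1865,y,0,.0)[0],))
crop("scene",(265,140,325,210),8,[],"q4.png")
```

```text
chute xyz mm [187.   -0.7 107.7] f chute [-0.4  0.6 -0.9]
t 51.0 pos [0.6053 0.1667 0.1782] w 0.0138 f [-0.6 -0.1 -1. ]
 turn [0.0, 0.1, 0.0] shift [-0.0004, 0.0023, -0.0125] rows>=0.3 abs [0.605 0.169 0.166]
 turn [0.0, 0.1, 0.0] shift [-0.0002, 0.0037, -0.0194] rows>=0.1 abs [0.605 0.17  0.159]
 turn [0.0, 0.1, 0.0] shift [0.0, 0.0057, -0.0287] rows>=0.2 abs [0.605 0.172 0.15 ]
```

View pics/q4.png

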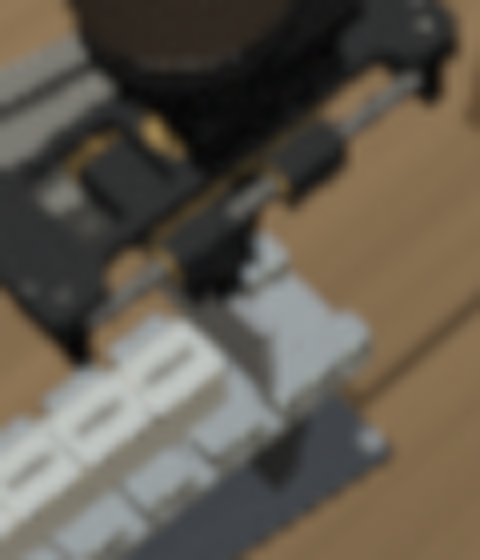

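Emit:
step_arm:
  commands:
    - [0,0,0,-0.0004,0.0012,-0.006,0]
    - [0,0,0,-0.0004,0.0023,-0.0125,0]
    - [0,0,0,-0.0003,0.003,-0.016,0]
    - [0,0,0,-0.0002,0.0037,-0.0194,0]
    - [0,0,0,-0.0002,0.0037,-0.0194,0]

```text
t: 51.5
ee_pos: [0.6049, 0.1704, 0.1585]
tool_rot: [0.992, -0.064, 0.007, -0.104]
ft_force: [-0.2, -0.7, -2.2]
gripper_width: 0.0139
```

Run:
```python
from look import *
cloc();plan(kp(.1865,0,0,.083),kp(.1865,0,0,.0785))
```

```text
chute xyz mm [1.864e+02 1.000e-01 8.760e+01] f chute [-1.2  0.2 -2. ]
t 51.5 pos [0.6049 0.1704 0.1585] w 0.0139 f [-0.2 -0.7 -2.2]
 turn [0.0, 0.0, 0.0] shift [0.0003, 0.0011, -0.0045] rows>=0.1 abs [0.605 0.171 0.154]
 turn [0.0, 0.0, 0.0] shift [0.0004, 0.002, -0.0089] rows>=0.1 abs [0.605 0.172 0.15 ]
```

Emit:
step_arm:
  commands:
    - [0,0,0,0.0002,0.0011,-0.0045,0]
    - [0,0,0,0.0003,0.0016,-0.007,0]
    - [0,0,0,0.0004,0.002,-0.009,0]
    - [0,0,0,0.0004,0.0021,-0.0105,0]
    - [0,0,0,0.0004,0.0021,-0.0105,0]

```text
t: 52.0
ee_pos: [0.6054, 0.1724, 0.1488]
tool_rot: [0.992, -0.064, 0.007, -0.104]
ft_force: [-2.2, -0.9, 3.4]
gripper_width: 0.0139
```

Run:
```python
from look import *
cloc();plan(kp(.1865,0,0,.075))
crop("scene",(265,140,325,210),8,[],"q5.png")
```

```text
chute xyz mm [ 1.864e+02 -1.000e-01  7.770e+01] f chute [-0.4  2.   3.6]
t 52.0 pos [0.6054 0.1724 0.1488] w 0.0139 f [-2.2 -0.9  3.4]
 turn [0.0, 0.1, 0.0] shift [-0.0001, 0.0007, -0.0027] rows>=0.1 abs [0.605 0.173 0.146]
```

View pics/q5.png

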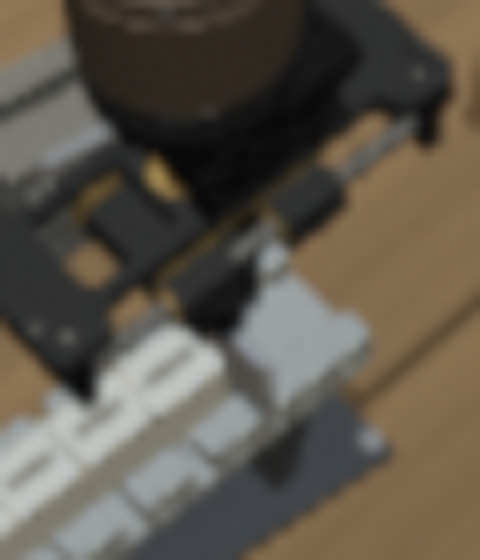

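Emit:
step_arm:
  commands:
    - [0,0,0,0,0,0,0.08]
    - [0,0,0,0,0,0,0.2]
    - [0,0,0,0,0,0,0.4]
    - [0,0,0,0,0,0,0.5]
    - [0,0,0,0,0,0,0.5]
    - [0,0,0,-0.0008,-0.0055,0.026,0.5]
    - [0,0,0,-0.002,-0.015,0.07,0.5]
    - [0,0,0,-0.003,-0.022,0.11,0.5]
    - [0,0,0,-0.05,-0.03,0.14,0.5]
    - [0,0,0,-0.1,-0.03,0.14,0.5]
    - [0,0,0,-0.15,-0.08,0.14,0.5]
    - [0,0,0,-0.15,-0.15,0.14,0.5]
    - [0,0,0,-0.15,-0.22,0.14,0.5]
    - [0,0,0,-0.15,-0.28,0.14,0.5]
    - [0,0,0,-0.15,-0.34,0.14,0.5]
    - [0,0,0,-0.15,-0.34,0.14,0.5]

```text
t: 53.65
ee_pos: [0.4556, -0.1416, 0.2893]
tool_rot: [0.992, -0.063, 0.008, -0.104]
ft_force: [0.5, -0.4, 0.8]
gripper_width: 0.0435
```

```bash
python3 row.py r2
python3 - <<'E'
from look import *
cv2.imwrite("pics/f_scene.png",cv2.resize(env.snapshot("scene")[:,:,::-1],(800,600)))
E
```

```text
t 53.8 pos [ 0.4557 -0.1447  0.2885] w 0.0432 f [-0.7  0.4  0.2]
```

View pics/r2_scene.png

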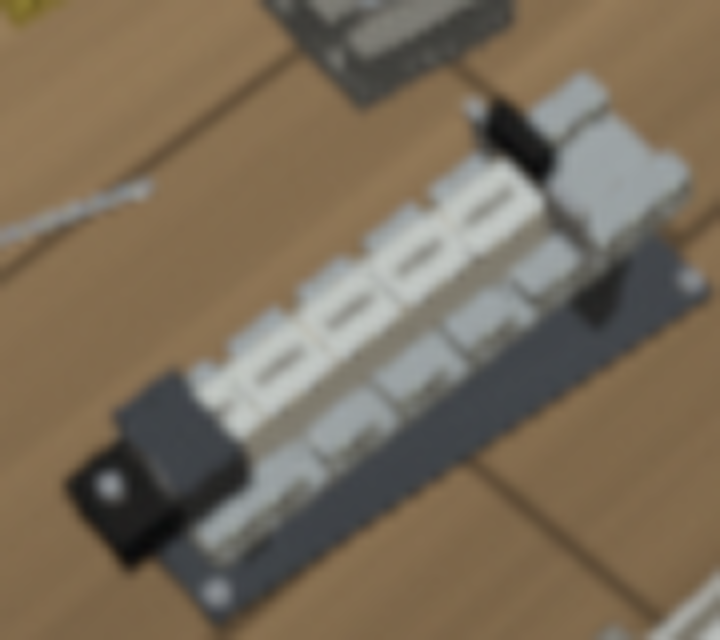

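View pics/r2_top_o.png

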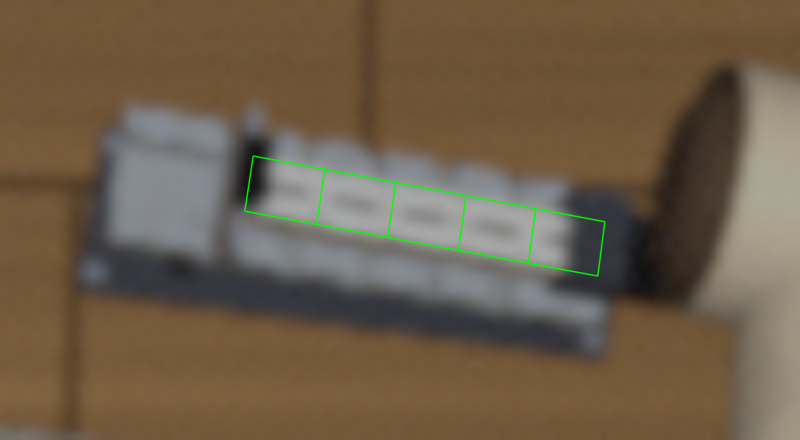

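View pics/f_scene.png

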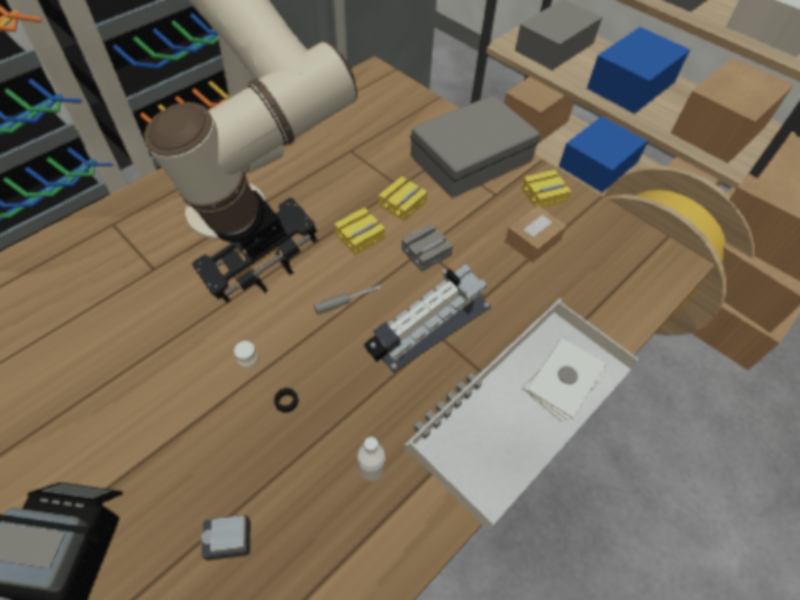

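The keeper stands in slot 5, its grip at (520,140) in the crop, leaning slightly towards the row as it did at the start. The row is unchanged, no modules are left on the bench, and the other things are where they were. Handing in.

Run:
```python
from station import env
print(env.read_state()["t"]); print(env.hand_in())
```

```text
53.8
the job is handed in; nothing more can be done
None
```

The job is done and handed in at t = 53.8 s; the hand-in reports no verdict. I stood the keeper plate in the grey block's empty slot and loaded all five modules found on the bench. Each was pushed down until 6 to 8 N built up against the stop. Then I slid the keeper down to the chute floor in slot pair 5, directly behind the fifth module. One module was knocked about 5 cm aside during the run and was picked up at its new place.

**Final checks:**
- **Row:** both pictures show the modules closed up from the stop to about 180 mm, with no visible gaps.
- **Keeper:** it stands in slot 5, leaning slightly towards the stop because of slot play, as at the start. The arm is clear of it.
- **Bench:** the tape, screwdriver, bottle, jar, cleaver, wipe box and yellow look-alikes are where they were.

**Disagreements:**
- When measuring the keeper at the start, the two cameras differed by a few mm across the chute; re-measuring it in the block gave about 2 mm off the slot centre, and I corrected for that.
- The last push ended 1 mm short of its nominal 162 mm, which fits an off-centre grip on the module.

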